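# Unpin the instrument case and set out its tools

### The arm

A 6-joint arm with a two-finger parallel gripper is mounted at the origin on a cart in front of the work surface, level with it; the furniture and walls round the work are solid. World frame = base frame: x ahead of the robot, y to its left, z up, the work surface at z = 0. Lengths are in m, angles in rad, forces in N, time in s.
With the tool pointing down it reaches from about 0.35 to 0.85 m from the base axis. Payload 8.1 kg.
Tool frame: the origin (TCP) lies at the very end of the fingers, on their centre line; the grasp point (between the pads) lies robot.hold_point_z behind it (robot.hold_point_z is the distance from the TCP to the grasp point, in m); z points along the fingers, y is the direction in which the jaws open and shut (so a half turn about z gives the same grasp; the last joint's range is limited). The gripper opens to 93 mm and grips with 3 to 60 N. Pads are 15 mm wide; open, the fingers measure 128 mm over their backs; the gripper's body (75 mm by 188 mm) begins 65 mm behind the grasp point.
Start: joints at [1.139, 0.13, 1.488, -0, 1.523, -0.085], TCP at [0.204, 0.564, 0.219] pointing down, gripper open.
Joint ranges: [-2.96, 2.96], [-0.89, 2.26], [0.02, 2.5], [-1.34, 4.48], [0, 2.73], [-2.66, 2.66]. Speed limits (rad/s): [2.39, 2.39, 2.79, 3.14, 3.14, 3.14].

### API

Orientations are given as a rotation vector (axis times angle).
In Python, from plant import robot, cams gives the robot as it stands. The module is installed in compiled form; this text tells all that it offers.
- The arm moves only by the tool step_arm, never from a script. Its argument "deltas" is a list of rows, each an object with "offset": the shift along the tool's x, y, z in cm, a list of three; "roll": the turn about the tool's z in rad. In form: [{"offset": [x, y, z], "roll": roll}, ...]. A call has 1 to 12 rows; each row shifts and turns the commanded pose from where the row before left it, along the tool's axes as they then stand; what a row does not reach is not made up. A row lasts 1/8 s, in which the tool goes at most 62.5 mm and 10.7 degrees, less where a joint would pass 70% of its speed; a pose out of reach is approached as far as the arm can. A call with a gripper value outside its range is refused whole. "fingers" is the finger opening in cm, from 0 to 9.3, set as the call begins (left out, the last holds). The fingers move at their own pace and stop on an object; "grip_force" is the grip in N (left out, the last holds). Time passes only in rows, so rows that do not move let the fingers close. It gives the time, the measured TCP pose, the force and the opening at its end, in the units of the state.
- robot.read_state(): the state, without advancing time (a new reading comes with each control period).
- cams.read_camera(name): name is "scene" or "side" or "wrist"; returns a dict with "pixels" (420x560x3 uint8, red, green, blue), "fx", "fy", "cx", "cy" (pixels), "k1" (the pictures are not rectified: a ray, as slopes to the right and down, at radius r is drawn at 1 + k1 r^2 times it, then the intrinsics apply), "extrinsics" (4x4, takes a point from world to camera coordinates). Camera axes: x right, y down, z forward; pixel columns grow to the right and rows downward; lengths in m; the calibration is good to about 2 mm. A picture is of the moment at which its call begins. There is no depth.
- robot.close_job(): hands the job in, once; it reports no verdict.
Trained networks look in a picture, given as the dict that the camera call returned (one of the last four; its "shot" number tells which), for a name from the list of things; names that differ only in an ending like _2 or _b are one class to them, and where a whole thing is asked for, a point or a joint stands for the part that bears it (a point fixed in the world has none). Each returns a list of dicts, best first, with "score" (0 to 1); they miss things now and then, are a little off and sometimes report something else, mostly with a low value. They report only what shows in the picture. A call takes as long as a camera call.
- cams.boxes_of(picture, thing): "xy" ([column, row] in pixels, amid what is visible of it).
- cams.silhouettes(picture, thing): "mask" (420x560 bool, what is visible of it) and "xy" ([column, row] in pixels, amid what is visible of it).
- cams.pinpoint(picture, thing): "xy" ([column, row] in pixels: a listed point, or the origin of a listed thing).
The state is a dict: "t": time; "q": joint angles; "dq": joint speeds; "joint_torque": joint torques, N m; "tool_pos": TCP position; "orientation": TCP orientation; "force": force on the tool from outside, world axes, zero at the start; "wrist_torque": the same for the moment, N m; "opening": finger opening in m.
Only numpy, scipy, OpenCV 4.12 (cv2) and the standard library are available. Lean on these libraries where they do the work, as an engineer would, in place of code of your own. Each camera call takes 0.05 s, during which the arm holds its last target. There are 200 camera calls.

### The job

Pull the red-headed retaining pin out of the staple on the front of the blue case and lay it in the white tray, then lift the lid off and set it down the right way up on the middle of the grey mat. Then lay the tools from the case lengthwise in the metal kit tray in the order of use: the screwdriver in the middle of the left lane (one blue bar), the tweezers in the middle of the right lane (two blue bars). Leave the other things on the bench where they are.

Things in the scene. Friction and masses are not known exactly. Their poses are not given: they have to be found in the camera images.
- case: Fixed base of the case, a grey plinth 128 (x) x 168 (y) x 34 mm high, with a flat dark foam bed on top where the two tools lie side by side along y, about 54 mm apart. Origin: centre of its underside; z up, front (staple side) is its -x side and looks to the robot's left; yaw -1.6 to -1.15 rad. Four corner posts, 7 mm square at x +-52, y +-72 mm, stand 12 mm above the bed inside the lid, 2 mm play.
- staple (a point): Middle of the staple on the case's front (x -83, y 0, z 60.5 mm of the case; axes as the case): two fixed steel cheeks, outer faces at y +-27 mm from here, inner +-21, 16 mm to front and 19 mm to back of here, tops 16 mm above, with 11 mm square bores along y through which the pin goes.
- pin_disc (a point): Centre of the pin's red pull disc, 34 mm diameter, 10 mm thick (y), 38 mm clear of the cheek beside it. Pin 40 g, loose; stem 9 mm thick along its +y. Starts level through both cheeks above the lid's tongue; slides straight out along the case's -y, clear after 64 mm. The visor roofs the disc: come in from the case's front (its -x side) leaning 35 to 50 degrees, pinch its flat faces beyond the stem.
- pin_tip (a point): Tip of the pin's stem, on its axis, 101 mm from the centre of the disc towards +y of the pin.
- lid_grip (a point): Middle of the lid's black carrying handle, a bar along the lid's y, 92 mm long, 14 mm wide (x), 12 mm high, on two end posts 70 mm apart; 24 mm free under the bar. It is 124 mm above the lid's lower rim and 6 mm to -x of the lid's centre.
- lid_rim (a point): Centre of the lower rim plane of the blue lid: a loose deep cover, about 0.4 kg, 124 (x) x 164 (y) x 94 mm high without the handle, walls 4 mm; axes as the case, z up. At the start the rim rests on the plinth, 34 mm above the bench. Lift it straight up, so that the tongue leaves the staple, until the rim is 50 mm or more above the plinth.
- visor_edge (a point): Middle of the front lower edge of the lid's visor: the lid's top, 6 mm thick and 164 mm wide (y), runs on 38 mm past the lid's front face, to x -100 mm of the lid; its underside is 88 mm above the rim. It covers the pin's disc from above.
- tongue (a point): Middle of the lid's steel tongue, 34 mm (x) x 34 mm (y) x 6 mm, sticking out of the lid's front between the cheeks, 15 mm above the rim, right under the pin.
- screwdriver_mid (a point): Middle of the loose screwdriver, half-way up (7.5 mm above what it lies on): red handle about 15 mm thick, thin steel shaft, 130 mm long along its y axis, 30 g; lies on the foam bed under the lid. The handle is the +y half (y -5 to +65 mm), the shaft the -y half; take it by the handle (next entry). Which tool lies on which side varies.
- screwdriver_grip (a point): Middle of the screwdriver's handle, half-way up, 30 mm along +y from the middle of the tool: the place to grip it, 14 mm across.
- tweezers_mid (a point): Middle of the loose steel tweezers, half-way up (4 mm above what they lie on): 120 mm long along y, 13 mm wide (x), 8 mm high, 18 g; they lie on the foam bed under the lid and act as one stiff piece.
- white_tray: Fixed open white plastic tray for the pin, 100 (x) x 140 (y) x 30 mm high, wall and floor 2 mm; origin at the centre of its underside, z up.
- mat: Fixed flat grey mat for the lid, 165 (x) x 205 (y) x 4 mm; origin at the centre of its underside. It lies on the left or right of the bench, the kit tray on the other side.
- kit_tray: Fixed steel kit tray with a dark rim, 150 (x) x 174 (y) mm, floor 3 mm thick, rim 10 mm high; origin at the centre of its underside. A ridge along y, 4 mm above the floor, parts two lanes, each 69 mm wide and 166 mm long, running along y; yaw about -1.57 rad, so the lanes run away from the robot.
- lane_1 (a point): Centre of the floor of the first lane, on the left as seen from the robot (-x side of the tray), marked with one blue bar at its end nearer the robot (-y); axes as the kit tray.
- lane_2 (a point): Centre of the floor of the second lane, on the right (+x side of the tray), marked with two blue bars at its end nearer the robot (-y); axes as the kit tray.
- objective_tube: Bystander, loose: black objective storage tube, 37 mm across, 62 mm high; origin at the centre of its underside. Leave it where it stands.
- oil_bottle: Bystander, loose: brown dropper bottle, 28 mm across, 82 mm high; origin at the centre of its underside. Leave it where it stands.
- vial: Bystander, loose: glass vial with white cap, 26 mm across, 55 mm high; origin at the centre of its underside. Leave it where it stands.
- tape: Bystander, loose: roll of tape, 104 mm across, 25 mm high; origin at the centre of its underside. Leave it where it stands.
- usb: Bystander, loose: blue memory stick, 18 x 52 x 9 mm; origin at the centre of its underside. Leave it where it stands.
- pencil: Bystander, loose: green pencil, 7 x 112 x 7 mm; origin at the centre of its underside. Leave it where it stands.

How it is judged:
By the outcome, as a careful person would: the job done as asked, in the order asked, and still so for the second after the job is handed in, with the robot touching nothing.
It also fails if it takes over 72 s, if anything falls off the work surface, if the arm or the gripper's body presses on something with over 40 N, if the wrist force passes 120 N, or if a joint passes its speed limit or range.

## Working session

There is one attempt and no reset: what is moved stays moved. The work goes in short steps, Python scripts to look and compute and a tool call to move; the robot and the scene stay as the last step left them, time stands still between calls to the robot, and variables do not carry over. Pictures are saved under pics/ and viewed, about 8 in all and at most 12, crops included, and the job is handed in when it is done.

Besides the shell and the picture viewer there is one more tool, called as name(argument=value, ...), one argument or row to a line, values as JSON. step_arm: Moves the arm, as the interface text tells. Its arguments: {"type":"object","properties":{"deltas":{"type":"array"},"fingers":{"type":"number"},"grip_force":{"type":"number"}},"required":["deltas"]}

```bash
mkdir -p pics; cat > h.py <<'E'
import numpy as np, cv2
from plant import robot, cams
def ray(p,xy):
    K=np.array([[p['fx'],0,p['cx']],[0,p['fy'],p['cy']],[0,0,1]]);d=np.array([p['k1'],0,0,0,0.])
    u=cv2.undistortPoints(np.array([[xy]],float),K,d)[0,0]
    E=np.array(p['extrinsics']);R=E[:3,:3];o=-R.T@E[:3,3];v=R.T@np.array([u[0],u[1],1]);return o,v/np.linalg.norm(v)
def proj(p,X):
    K=np.array([[p['fx'],0,p['cx']],[0,p['fy'],p['cy']],[0,0,1]]);E=np.array(p['extrinsics'])
    return cv2.projectPoints(np.array(X,float).reshape(-1,1,3),cv2.Rodrigues(E[:3,:3])[0],E[:3,3],K,np.array([p['k1'],0,0,0,0.]))[0][:,0]
def onz(p,xy,z):
    o,v=ray(p,xy);return o+v*(z-o[2])/v[2]
def tri(rs):
    A=0;b=0
    for o,v in rs:
        M=np.eye(3)-np.outer(v,v);A=A+M;b=b+M@o
    X=np.linalg.solve(A,b);return X,max(np.linalg.norm((np.eye(3)-np.outer(v,v))@(X-o)) for o,v in rs)
def find(name,ps):
    out=[]
    for p in ps:
        r=cams.pinpoint(p,name)
        if r: out.append((p,r[0]['xy'],r[0]['score']))
    return out
def loc(name,ps,z=None):
    f=find(name,ps);s=[round(x[2],2) for x in f]
    t=tri([ray(p,xy) for p,xy,_ in f]) if len(f)>1 else None
    return (np.round(t[0],4) if t else None, round(t[1],4) if t else None, s,[np.round(onz(p,xy,z),4)[:2] for p,xy,_ in f] if z is not None else '')
def save(p,n,crop=None,s=1):
    im=p['pixels'][:,:,::-1]
    if crop: a,b,c,d=crop;im=im[b:d,a:c]
    cv2.imwrite('pics/'+n,cv2.resize(im,None,fx=s,fy=s,interpolation=cv2.INTER_CUBIC))
E
python3 - <<'E'
from h import *
a=cams.read_camera('scene');b=cams.read_camera('side')
im=np.hstack([a['pixels'],b['pixels']])[:,:,::-1]
cv2.imwrite('pics/1a.png',a['pixels'][:,:,::-1]);cv2.imwrite('pics/1b.png',b['pixels'][:,:,::-1])
print(robot.hold_point_z, {k:np.round(v,3) for k,v in robot.read_state().items()})
for p in(a,b): print(ray(p,(280,210)))
for n,z in dict(case=0,staple=.0605,pin_disc=.0605,pin_tip=.0605,lid_grip=.158,lid_rim=.034,visor_edge=.122,tongue=.049,white_tray=0,mat=0,kit_tray=0,lane_1=.003,lane_2=.003,objective_tube=0,oil_bottle=0,vial=0,tape=0,usb=0,pencil=0).items():
    print(n,*loc(n,[a,b],z))
E
```

```text
0.0188 {'t': np.float64(0.1), 'q': array([ 1.139,  0.131,  1.489, -0.   ,  1.523, -0.085]), 'dq': array([-0.   , -0.003, -0.003,  0.   ,  0.002,  0.002]), 'joint_torque': array([ 0.0000e+00, -5.6134e+01, -4.9309e+01,  7.7000e-02,  2.9000e-02,
       -0.0000e+00]), 'tool_pos': array([0.204, 0.564, 0.218]), 'orientation': array([-5.420e-01, -3.094e+00,  3.000e-03]), 'force': array([-0.061, -0.412,  1.177]), 'wrist_torque': array([-0.008,  0.021, -0.021]), 'opening': np.float64(0.093)}
(array([-0.52787761,  0.80401092,  0.96822906]), array([ 0.68539124, -0.50296806, -0.52655672]))
(array([-0.07188279,  0.10392947,  1.40425882]), array([ 0.41800953, -0.09490487, -0.90347169]))
case None None [0.55] [array([ 0.6311, -0.0922])]
staple [0.6056 0.0008 0.062 ] 0.0022 [0.76, 0.86] [array([ 0.6051, -0.0014]), array([0.6082, 0.002 ])]
pin_disc [ 0.5403 -0.0078  0.068 ] 0.0044 [0.64, 0.42] [array([ 0.5538, -0.0127]), array([ 0.5401, -0.0111])]
pin_tip [0.6227 0.0061 0.0573] 0.0184 [0.4, 0.42] [array([0.6379, 0.0167]), array([ 0.6059, -0.0056])]
lid_grip [ 0.6127 -0.0648  0.1713] 0.0003 [0.87, 0.9
[... 712 characters left out ...]
199 [0.8, 0.61] [array([ 0.4452, -0.3505]), array([ 0.4314, -0.26  ])]
objective_tube [0.6348 0.2171 0.0069] 0.0053 [0.61, 0.61] [array([0.649 , 0.2153]), array([0.6339, 0.214 ])]
oil_bottle [ 0.703  -0.3599 -0.0114] 0.0027 [0.62, 0.43] [array([ 0.6913, -0.3453]), array([ 0.6944, -0.3577])]
vial [ 0.6602 -0.2673  0.005 ] 0.0044 [0.41, 0.68] [array([ 0.6617, -0.2744]), array([ 0.6667, -0.2661])]
tape [0.5389 0.324  0.1497] 0.056 [0.4, 0.57] [array([0.6514, 0.2174]), array([0.6695, 0.3922])]
usb [0.4501 0.1675 0.0106] 0.0055 [0.54, 0.66] [array([0.4553, 0.158 ]), array([0.4587, 0.1715])]
pencil [ 0.506  -0.0913  0.0425] 0.0797 [0.61, 0.51] [array([ 0.6207, -0.08  ]), array([ 0.4654, -0.1561])]
```

View pics/1a.png

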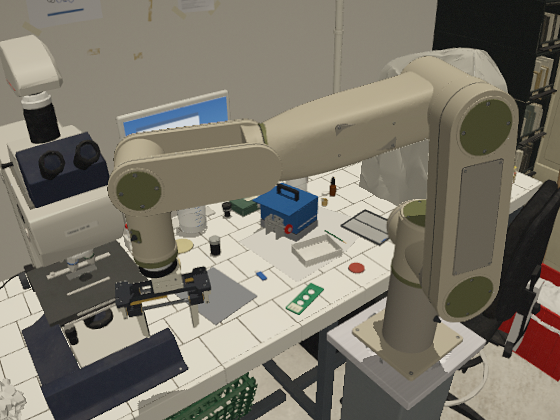

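View pics/1b.png

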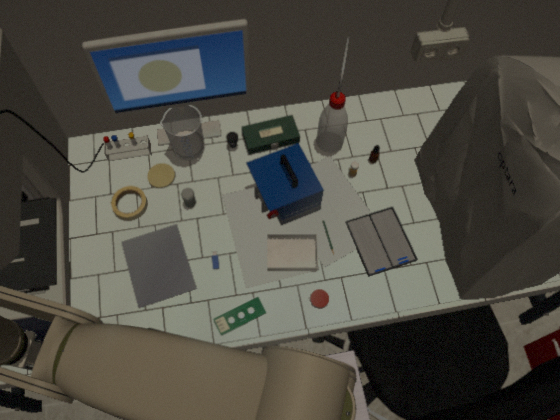

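step_arm(
  deltas=[
    {"offset":[0,0,-6]},
    {"offset":[0,0,-6]},
    {"offset":[-4.1,-3.9,0]},
    {"offset":[-4.1,-3.9,0]},
    {"offset":[-4.1,-3.9,0]},
    {"offset":[-4.1,-3.9,0]},
    {"offset":[-4.1,-3.9,0]},
    {"offset":[-4.1,-3.9,0]},
    {"offset":[-4.1,-3.9,0]},
    {"offset":[-4.1,-3.9,0]},
    {"offset":[-4.1,-3.9,0]},
    {"offset":[-4.1,-3.9,0]},
  ],
)

```text
schema error: expected keys offset, roll
```

step_arm(
  deltas=[
    {"offset":[0,0,0],"roll":0.18},
    {"offset":[0,0,0],"roll":0.18},
    {"offset":[0,0,0],"roll":0.18},
    {"offset":[0,0,0],"roll":0.18},
    {"offset":[0,0,0],"roll":0.18},
    {"offset":[0,0,0],"roll":0.14},
    {"offset":[0,0,0],"roll":0},
  ],
)

```text
t: 2.88
tool_pos: [0.2039, 0.5643, 0.2187]
orientation: [-2.007, -2.417, -0.0]
force: [0.2, -0.2, -0.2]
opening: 0.0931
```

```bash
python3 - <<'E'
from h import *
s=robot.read_state();print({k:np.round(s[k],3) for k in('t','q','tool_pos','orientation','force')})
w=cams.read_camera('wrist');a=cams.read_camera('scene');b=cams.read_camera('side')
cv2.imwrite('pics/2.png',w['pixels'][:,:,::-1])
print(ray(w,(280,210)))
for n,z in dict(case=0,staple=.0605,pin_disc=.0605,pin_tip=.0605,lid_grip=.158,visor_edge=.122,tongue=.049,white_tray=0,kit_tray=0,pencil=0,vial=0).items():
    print(n,*loc(n,[a,b,w],z))
E
```

```text
{'t': np.float64(2.875), 'q': array([1.139, 0.13 , 1.488, 0.   , 1.523, 0.954]), 'tool_pos': array([0.204, 0.564, 0.219]), 'orientation': array([-2.007, -2.417, -0.   ]), 'force': array([ 0.205, -0.164, -0.247])}
(array([0.19115036, 0.62887363, 0.38345314]), array([ 0.05405591, -0.25048254, -0.96661081]))
case [ 0.5166 -0.2043  0.0225] 0.1601 [0.75, 0.4] [array([ 0.6281, -0.0885]), array([ 0.4337, -0.3434])]
staple [0.6035 0.0007 0.0657] 0.0002 [0.84, 0.74] [array([ 0.6103, -0.0039]), array([6.06e-01, 1.00e-04])]
pin_disc [ 0.539  -0.0102  0.0703] 0.0059 [0.65, 0.59] [array([ 0.5568, -0.0167]), array([ 0.5385, -0.0148])]
pin_tip [ 0.4868 -0.1244  0.1303] 0.1999 [0.69, 0.37] [array([ 6.588e-01, -6.000e-04]), array([ 0.4155, -0.3225])]
lid_grip [ 0.6084 -0.061   0.1784] 0.0061 [0.59, 0.88] [array([ 0.6304, -0.0851]), array([ 0.6252, -0.06  ])]
visor_edge [0.6057 0.0222 0.1183] 0.0013 [0.7, 0.78] [array([0.5993, 0.0252]), array([0.6048, 0.0232])]
tongue [ 0.6165 -0.0122  0.0413] 0.0063 [0.71, 0.75] [array([ 0.6001, -0.0076]), array([ 0.618 , -0.0076])]
white_tray [ 0.4484 -0.0503 -0.0008] 0.0 [0.95, 0.92] [array([ 0.4475, -0.0496]), array([ 0.4481, -0.0502])]
kit_tray [ 0.4407 -0.3135 -0.0095] 0.0012 [0.67, 0.84] [array([ 0.4324, -0.3021]), array([ 0.4363, -0.3114])]
pencil [ 0.4634 -0.1539  0.018 ] 0.0002 [0.4, 0.53] [array([ 0.4821, -0.1722]), array([ 0.4705, -0.1572])]
vial [ 0.6567 -0.2687  0.0101] 0.0031 [0.6, 0.56] [array([ 0.666 , -0.2812]), array([ 0.6647, -0.2697])]
```

View pics/2.png

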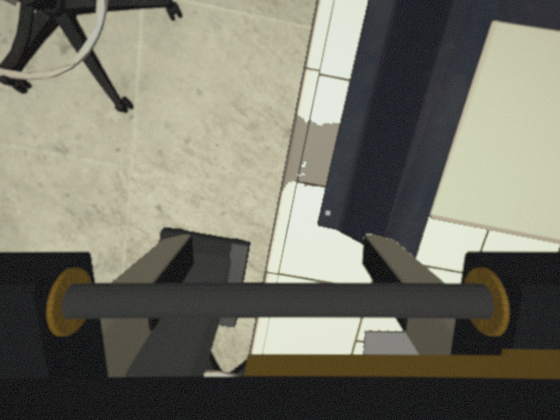

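step_arm(
  deltas=[
    {"offset":[0,0,-5.5],"roll":0},
    {"offset":[0,0,-5.5],"roll":0},
    {"offset":[-5.4,2.2,0],"roll":0},
    {"offset":[-5.4,2.2,0],"roll":0},
    {"offset":[-5.4,2.2,0],"roll":0},
    {"offset":[-5.4,2.2,0],"roll":0},
    {"offset":[-5.4,2.2,0],"roll":0},
    {"offset":[-5.4,2.2,0],"roll":0},
    {"offset":[-5.4,2.2,0],"roll":0},
    {"offset":[-5.4,2.2,0],"roll":0},
    {"offset":[-5.4,2.2,0],"roll":0},
    {"offset":[-5.4,2.2,0],"roll":0},
  ],
)

```text
t: 6.18
tool_pos: [0.5198, 0.0719, 0.3289]
orientation: [2.008, 2.416, 0.001]
force: [0.9, 0.8, 0.9]
opening: 0.0926
```

step_arm(
  deltas=[
    {"offset":[-4.8,2.2,0],"roll":0},
    {"offset":[0,0,0],"roll":0},
  ],
)

```text
t: 6.42
tool_pos: [0.5505, 0.0272, 0.3277]
orientation: [-2.013, -2.411, 0.002]
force: [-0.9, 0.3, -0.1]
opening: 0.0934
```

```bash
python3 - <<'E'
from h import *
s=robot.read_state();print({k:np.round(s[k],3) for k in('t','q','tool_pos','orientation','force')})
w=cams.read_camera('wrist');b=cams.read_camera('side')
cv2.imwrite('pics/3.png',w['pixels'][:,:,::-1])
print(ray(w,(280,210)))
for n,z in dict(case=0,staple=.0605,pin_disc=.0605,pin_tip=.0605,lid_grip=.158,visor_edge=.122,tongue=.049,white_tray=0,mat=0,usb=0).items():
    print(n,*loc(n,[b,w],z), [np.round(f[1]) for f in find(n,[w])])
E
```

```text
{'t': np.float64(6.425), 'q': array([-4.300e-02, -2.000e-02,  1.447e+00, -1.000e-03,  1.715e+00,
       -2.230e-01]), 'tool_pos': array([0.55 , 0.027, 0.328]), 'orientation': array([-2.013e+00, -2.411e+00,  2.000e-03]), 'force': array([-0.919,  0.253, -0.11 ])}
(array([0.53824825, 0.09202048, 0.49247977]), array([ 0.0515038 , -0.25142384, -0.96650577]))
case None None [] [] []
staple None None [0.8] [array([0.6036, 0.0007])] [array([313., 201.])]
pin_disc [ 0.5146 -0.0955  0.3359] 0.1483 [0.43, 0.64] [array([ 0.6582, -0.34  ]), array([ 0.54  , -0.0107])] [array([266., 201.])]
pin_tip None None [] [] []
lid_grip [0.4202 0.1168 0.4437] 0.1299 [0.65, 0.85] [array([0.3909, 0.154 ]), array([ 0.6213, -0.0731])] [array([324., 285.])]
visor_edge [0.4055 0.176  0.5049] 0.1496 [0.58, 0.91] [array([0.4117, 0.3049]), array([0.599 , 0.0176])] [array([318., 198.])]
tongue None None [0.67] [array([ 0.6066, -0.    ])] [array([314., 200.])]
white_tray [ 0.4293 -0.193  -0.0305] 0.1204 [0.22, 0.89] [array([ 0.4328, -0.3096]), array([ 0.4402, -0.0578])] [array([200., 210.])]
mat [0.4281 0.1609 0.3387] 0.1372 [0.76, 0.29] [array([0.4716, 0.3197]), array([ 0.4378, -0.0507])] [array([199., 205.])]
usb [0.4543 0.1603 0.0074] 0.0002 [0.52, 0.96] [array([0.4571, 0.1608]), array([0.453 , 0.1611])] [array([228.,  64.])]
```

View pics/3.png

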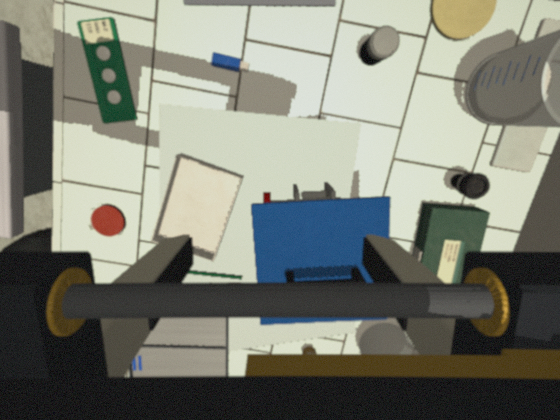

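```bash
python3 - <<'E'
from h import *
w=cams.read_camera('wrist');im=w['pixels'].astype(int)
m=((im[:,:,2]-im[:,:,0]>50)).astype(np.uint8)
pts=[]
for c in range(258,384,3):
    r=np.where(m[160:260,c])[0]
    if len(r): pts.append(onz(w,(c,160+r[0]-.5),.128))
P=np.array(pts)[:,:2]
for k in range(3):
    c=P.mean(0);d=np.linalg.svd(P-c)[2][0];n=np.array([-d[1],d[0]]);e=(P-c)@n;P=P[abs(e)<max(.0015,1.5*e.std())]
print('front',c,d,'yaw',np.arctan2(d[1],d[0])-np.pi/2,e.std(),len(P))
pts=[]
for r in range(212,240,2):
    q=np.where(m[r,230:280])[0]
    if len(q): pts.append(onz(w,(230+q[0]-.5,r),.128)[:2])
    q=np.where(m[r,300:430])[0]
    if len(q): pts.append(onz(w,(300+q[-1]+.5,r),.128)[:2])
pts=np.array(pts);d=d*np.sign(d[0]);print('L',np.sort(pts[::2]@d)[[0,7,-1]],'R',np.sort(pts[1::2]@d)[[0,7,-1]])
red=((im[:,:,0]-im[:,:,1]>70)&(im[:,:,0]-im[:,:,2]>70)); ys,xs=np.where(red[170:215,240:290]);print('red',xs.min()+240,xs.max()+240,ys.min()+170,ys.max()+170)
for c in (xs.min()+239.5,xs.max()+240.5): print(onz(w,(c,ys.min()+172),.07)@np.r_[d,0])
n=np.array([-d[1],d[0]]);print('n',n,'front n',c if 0 else P.mean(0)@n)
for nm,z in (('staple',.0605),('pin_disc',.0605),('lid_grip',.158),('visor_edge',.122)):
    X=onz(w,cams.pinpoint(w,nm)[0]['xy'],z)[:2];print(nm,X,'along',X@d,'n',X@n)
save(w,'4.png',(230,170,420,340),4)
s=robot.read_state();print(s['tool_pos'],cv2.Rodrigues(s['orientation'])[0])
E
```

```text
front [0.60073066 0.0170923 ] [0.97326149 0.22969996] yaw -1.3390269405675213 0.0004055167469763176 42
L [0.50848024 0.50903358 0.50952983] R [0.64055708 0.66869761 0.66928165]
red 265 268 196 203
0.5218300074871022
0.5272174784799405
n [-0.22969996  0.97326149] front n -0.1213525291397676
staple [ 0.60444423 -0.00171633] along 0.5878880537119935 n -0.1405112572908796
pin_disc [ 0.53687008 -0.01269238] along 0.5195995368354155 n -0.13567203736140374
lid_grip [ 0.4680799 -0.0066217] along 0.454043139821877 n -0.1139625761318435
visor_edge [0.59900034 0.0185226 ] along 0.5872386016165143 n -0.11956302166589923
[0.54940796 0.03048527 0.32860747] [[-1.83000099e-01  9.83112894e-01 -3.77499079e-05]
 [ 9.83112895e-01  1.83000099e-01 -1.72165088e-05]
 [-1.00175350e-05 -4.02630440e-05 -9.99999999e-01]]
```

View pics/4.png

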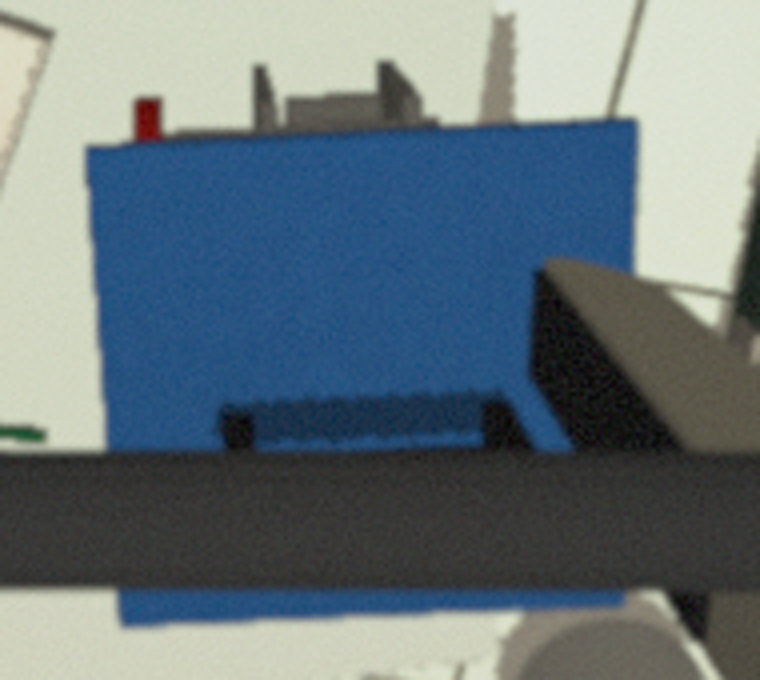

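step_arm(
  deltas=[
    {"offset":[0,0,0],"roll":-0.048},
    {"offset":[-0.4,-2.0,0],"roll":0},
    {"offset":[0,0,5],"roll":0},
    {"offset":[0,0,5],"roll":0},
    {"offset":[0,0,5],"roll":0},
    {"offset":[0,0,4],"roll":0},
    {"offset":[0,0,0],"roll":0},
  ],
  fingers=3.4,
  grip_force=40,
)

```text
t: 9.15
tool_pos: [0.5279, 0.0221, 0.135]
orientation: [-1.946, -2.459, 0.007]
force: [-0.0, -0.3, 0.5]
opening: 0.0344
```

```bash
cat >> h.py <<'E'
D=np.array([.97326,.2297,0]);N=np.array([-.2297,.97326,0])
def st():
    s=robot.read_state();p=s['tool_pos'];R=cv2.Rodrigues(s['orientation'])[0]
    print('t',round(s['t'],2),'pos',np.round(p,4),'alongD',round(p@D,4),'N',round(p@N,4),'jaw',np.round(np.degrees(np.arctan2(R[1,1],R[0,1])),2),'F',np.round(s['force'],1),'open',round(s['opening'],4),'q6',round(s['q'][5],2));return s
E
python3 - <<'E'
from h import *
st();w=cams.read_camera('wrist')
for nm,z in (('staple',.0605),('pin_disc',.0605),('visor_edge',.122)):
    r=cams.pinpoint(w,nm)
    if r:
        X=onz(w,r[0]['xy'],z);print(nm,r[0]['xy'],r[0]['score'],'along',X@D,'n',X@N)
save(w,'5.png')
E
```

```text
t 9.15 pos [0.5279 0.0221 0.135 ] alongD 0.5189 N -0.0997 jaw 13.29 F [-0.  -0.3  0.5] open 0.0344 q6 -0.29
pin_disc [286.6, 253.0] 0.98 along 0.5247275240844099 n -0.1324315063171409
```

View pics/5.png

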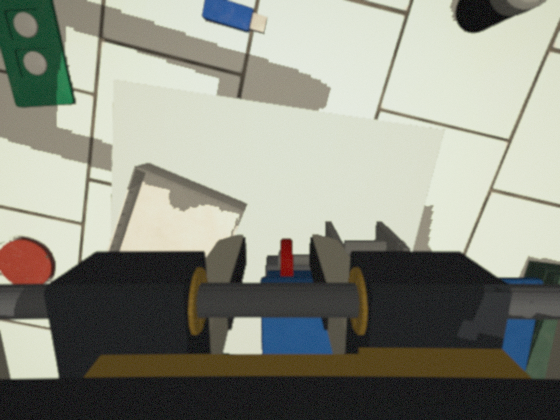

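step_arm(
  deltas=[
    {"offset":[0,0.55,3],"roll":0},
    {"offset":[0,0,3],"roll":0},
    {"offset":[0,0,2.1],"roll":0},
    {"offset":[-0.5,0,0],"roll":0},
    {"offset":[-0.5,0,0],"roll":0},
    {"offset":[0,0,0],"roll":0},
    {"offset":[0,0,0],"roll":0},
  ],
)

```text
t: 10.22
tool_pos: [0.5393, 0.0134, 0.0588]
orientation: [1.949, 2.462, 0.002]
force: [-0.3, 0.3, 0.6]
opening: 0.0337
```

step_arm(
  deltas=[
    {"offset":[-0.3,0,0],"roll":0},
    {"offset":[0,0,0],"roll":0},
  ],
)

```text
t: 10.48
tool_pos: [0.5394, 0.0107, 0.0579]
orientation: [1.949, 2.464, 0.001]
force: [-0.1, 1.4, 1.3]
opening: 0.0342
```

step_arm(
  deltas=[
    {"offset":[-0.2,0,0],"roll":0},
    {"offset":[0,0,0],"roll":0},
  ],
)

```text
t: 10.72
tool_pos: [0.5395, 0.0104, 0.0579]
orientation: [-1.947, -2.463, -0.003]
force: [-3.9, 9.5, 5.7]
opening: 0.0341
```

```bash
python3 - <<'E'
from h import *
st();w=cams.read_camera('wrist');save(w,'6.png')
E
```

```text
t 10.72 pos [0.5395 0.0104 0.0579] alongD 0.5274 N -0.1138 jaw 13.35 F [-3.9  9.5  5.7] open 0.0341 q6 -0.31
```

step_arm(
  deltas=[
    {"offset":[-0.2,0,0],"roll":0},
    {"offset":[0,0,0],"roll":0},
  ],
)

```text
t: 11.02
tool_pos: [0.5395, 0.0104, 0.058]
orientation: [-1.944, -2.462, -0.005]
force: [-7.1, 19.6, 8.2]
opening: 0.0342
```

step_arm(
  deltas=[
    {"offset":[0,0,0],"roll":0},
    {"offset":[0,0,0],"roll":0},
    {"offset":[0,0,0],"roll":0},
    {"offset":[0,0,0],"roll":0},
  ],
  fingers=0.6,
)

```text
t: 11.52
tool_pos: [0.5406, 0.0105, 0.0583]
orientation: [-1.945, -2.464, -0.007]
force: [0.3, 19.1, 5.3]
opening: 0.0067
```

```bash
python3 - <<'E'
from h import *
st();w=cams.read_camera('wrist');save(w,'6.png',(180,180,400,345),3.5)
E
```

```text
t 11.53 pos [0.5406 0.0105 0.0583] alongD 0.5286 N -0.1139 jaw 13.41 F [ 0.3 19.1  5.3] open 0.0067 q6 -0.31
```

View pics/6.png

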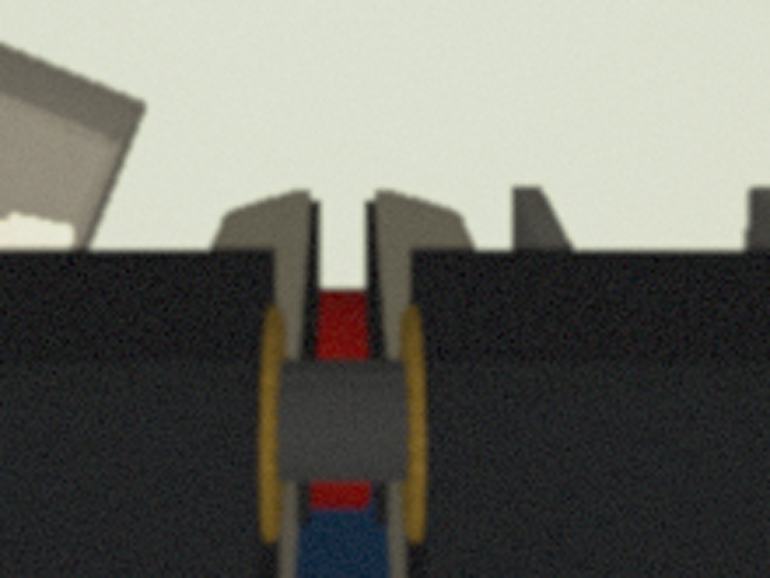

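```bash
python3 - <<'E'
from h import *
from scipy.optimize import brentq
s=st();w=cams.read_camera('wrist');im=w['pixels'].astype(int)
red=(im[:,:,0]-im[:,:,1]>60)&(im[:,:,0]-im[:,:,2]>60)
ys,xs=np.where(red[240:340,260:300]);ys+=240;xs+=260;print(ys.min(),ys.max(),xs.min(),xs.max())
blue=im[:,:,2]-im[:,:,0]>40
yb=np.where(blue[300:345,275:285].all(1))[0];print('blue',yb.min()+300)
o,v=ray(w,(xs.mean(),ys.min()-.5))
def dist(N0):
    a=np.array([o@N,o[2]]);b=np.array([v@N,v[2]]);b/=np.linalg.norm(b);c=np.array([N0,.0605])-a
    return b[0]*c[1]-b[1]*c[0]
for sg in(1,-1):
    try: print('disc centre N',brentq(lambda x:dist(x)-sg*.017,-.3,.1))
    except Exception as e: print(e)
for z in(.128,.122): print('visor',z,onz(w,(280,ys.max()+.5),z)@N)
print('cam N,z',o@N,o[2],'cam rel tcp',o-s['tool_pos'])
# finger tips front edge rows in crop: 190/3.5+180
for c in (180+300/3.5,180+385/3.5):
    for z in (.058,.075): print('tip',z,onz(w,(c,180+190/3.5),z)@N,'tcpN',s['tool_pos']@N)
E
```

```text
t 11.57 pos [0.5405 0.0105 0.0583] alongD 0.5285 N -0.1139 jaw 13.41 F [ 0.8 20.3  4.7] open 0.0065 q6 -0.31
264 324 270 285Traceback (most recent call last):
  File "<stdin>", line 7, in <module>
    return umr_minimum(a, axis, None, out, keepdims, initial, where)
ValueError: zero-size array to reduction operation minimum which has no identity
```

```bash
python3 - <<'E'
from h import *
from scipy.optimize import brentq
s=st();w=cams.read_camera('wrist')
o,v=ray(w,(279,263.5))
a=np.array([o@N,o[2]]);b=np.array([v@N,v[2]]);b/=np.linalg.norm(b)
f=lambda x:b[0]*(.0605-a[1])-b[1]*(x-a[0])
for sg in(1,-1): print('disc centre N',brentq(lambda x:f(x)-sg*.017,-.5,.5))
for z in(.128,.122): print('visor',z,onz(w,(280,324.8),z)@N)
print('cam N,z',o@N,o[2],'cam rel tcp',o-s['tool_pos'])
for c in (180+300/3.5,180+385/3.5):
    for z in (.058,.075): print('tip',z,onz(w,(c,180+190/3.5),z)@N,'tcpN',s['tool_pos']@N)
E
```

```text
t 11.62 pos [0.5405 0.0106 0.0582] alongD 0.5285 N -0.1139 jaw 13.41 F [ 0.5 20.   4.6] open 0.0069 q6 -0.31
disc centre N -0.10264562187189957
disc centre N -0.1398549079349743
visor 0.128 -0.11324942839660525
visor 0.122 -0.11730195450137053
cam N,z -0.04883367516210322 0.22337125965765978 cam rel tcp [-0.01610325  0.06303487  0.16512871]
tip 0.058 -0.10537846859480435 tcpN -0.11388191094392398
tip 0.075 -0.09956572041627648 tcpN -0.11388191094392398
tip 0.058 -0.10535802836597194 tcpN -0.11388191094392398
tip 0.075 -0.09954738142251278 tcpN -0.11388191094392398
```

step_arm(
  deltas=[
    {"offset":[0,0,0],"roll":0},
    {"offset":[0,0,0],"roll":0},
  ],
  fingers=0,
)

```text
t: 11.92
tool_pos: [0.5405, 0.0105, 0.058]
orientation: [-1.946, -2.463, -0.007]
force: [1.9, 20.1, 4.2]
opening: 0.0039
```

step_arm(
  deltas=[
    {"offset":[1.5,0,0],"roll":0},
    {"offset":[0,0,0],"roll":0},
    {"offset":[0,0,-6],"roll":0},
    {"offset":[0,0,-6],"roll":0},
    {"offset":[0,0,-6],"roll":0},
    {"offset":[0,0,-6],"roll":0},
    {"offset":[0,0,-6],"roll":0},
    {"offset":[5.5,-1.5,0],"roll":0},
    {"offset":[5.5,-1.5,0],"roll":0},
    {"offset":[5.5,-1.5,0],"roll":0},
    {"offset":[5.5,-1.5,0],"roll":0},
    {"offset":[5.5,-1.5,0],"roll":0},
  ],
  fingers=2.6,
)

```text
t: 13.42
tool_pos: [0.3997, 0.2725, 0.3576]
orientation: [1.95, 2.462, 0.0]
force: [2.0, 0.6, -0.2]
opening: 0.026
```

step_arm(
  deltas=[
    {"offset":[5.5,-1.5,0],"roll":0},
    {"offset":[5.5,-1.5,0],"roll":0},
    {"offset":[2.6,-5.3,0],"roll":0},
    {"offset":[2.6,-5.3,0],"roll":0},
    {"offset":[2.6,-5.3,0],"roll":0},
    {"offset":[2.6,-5.3,0],"roll":0},
    {"offset":[2.6,-5.3,0],"roll":0},
    {"offset":[2.6,-5.3,0],"roll":0},
    {"offset":[2.6,-5.3,0],"roll":0},
    {"offset":[0,0,0],"roll":0},
  ],
)

```text
t: 14.68
tool_pos: [-0.0601, 0.4637, 0.3572]
orientation: [1.943, 2.469, -0.001]
force: [0.9, -0.1, -0.1]
opening: 0.0262
```

```bash
python3 - <<'E'
from h import *
s=st();print(np.round(s['q'],3))
E
```

```text
t 14.68 pos [-0.0601  0.4637  0.3572] alongD 0.048 N 0.4651 jaw 13.6 F [ 0.9 -0.1 -0.1] open 0.0262 q6 1.35
[ 1.59  -0.243  1.598  0.     1.787  1.352]
```

step_arm(
  deltas=[
    {"offset":[0,-4.8,0],"roll":0},
    {"offset":[0,-4.8,0],"roll":0},
    {"offset":[-4,0,0],"roll":0},
    {"offset":[-4,0,0],"roll":0},
    {"offset":[-4,0,0],"roll":0},
    {"offset":[-3,0,0],"roll":0},
    {"offset":[0,0,0],"roll":0},
  ],
)

```text
t: 15.55
tool_pos: [-0.1147, 0.2952, 0.3584]
orientation: [-1.95, -2.461, -0.004]
force: [0.1, 0.2, -0.3]
opening: 0.0261
```

```bash
python3 - <<'E'
from h import *
s=st();print(np.round(s['q'],3),cv2.Rodrigues(s['orientation'])[0][:,2])
E
```

```text
t 15.55 pos [-0.1147  0.2952  0.3584] alongD -0.0439 N 0.3136 jaw 13.2 F [ 0.1  0.2 -0.3] open 0.0261 q6 1.55
[ 1.780e+00 -6.730e-01  1.899e+00 -1.000e-03  1.913e+00  1.549e+00] [ 1.64022437e-04  2.83682420e-03 -9.99995963e-01]
```

step_arm(
  deltas=[
    {"offset":[-3,0,0],"roll":0},
    {"offset":[-3,0,0],"roll":0},
    {"offset":[0,0,0],"roll":0},
  ],
)

```text
t: 15.92
tool_pos: [-0.1015, 0.2374, 0.3582]
orientation: [-1.95, -2.461, -0.003]
force: [0.2, 0.9, 1.2]
opening: 0.0259
```

```bash
python3 - <<'E'
from h import *
s=st();print(np.round(s['q'],3),cv2.Rodrigues(s['orientation'])[0][:,2])
E
```

```text
t 15.93 pos [-0.1015  0.2374  0.3582] alongD -0.0442 N 0.2544 jaw 13.22 F [0.2 0.9 1.2] open 0.0259 q6 1.54
[ 1.776e+00 -8.480e-01  1.991e+00 -1.000e-03  1.996e+00  1.545e+00] [ 1.47542806e-05  2.27789274e-03 -9.99997405e-01]
```

step_arm(
  deltas=[
    {"offset":[-2,0,0],"roll":0},
    {"offset":[-2,0,0],"roll":0},
    {"offset":[0,0,0],"roll":0},
  ],
)

```text
t: 16.3
tool_pos: [-0.0998, 0.2136, 0.3639]
orientation: [1.941, 2.452, -0.011]
force: [0.2, 0.1, -0.1]
opening: 0.0261
```

```bash
python3 - <<'E'
from h import *
s=st();print(np.round(s['q'],3),cv2.Rodrigues(s['orientation'])[0][:,2])
E
```

```text
t 16.3 pos [-0.0998  0.2136  0.3639] alongD -0.0481 N 0.2308 jaw 13.29 F [ 0.2  0.1 -0.1] open 0.0261 q6 1.56
[ 1.795 -0.89   2.    -0.004  2.047  1.561] [ 0.00692864 -0.01448615 -0.99987106]
```

step_arm(
  deltas=[
    {"offset":[-4,0,0],"roll":0},
    {"offset":[-4,0,0],"roll":0},
    {"offset":[-4,0,0],"roll":0},
    {"offset":[0,0,0],"roll":0},
  ],
)

```text
t: 16.8
tool_pos: [-0.1101, 0.1609, 0.3996]
orientation: [1.896, 2.401, -0.051]
force: [-0.5, 0.1, 0.9]
opening: 0.0261
```

```bash
python3 - <<'E'
from h import *
s=st();print(np.round(s['q'],3),cv2.Rodrigues(s['orientation'])[0][:,2])
E
```

```text
t 16.8 pos [-0.1101  0.1609  0.3996] alongD -0.0702 N 0.1819 jaw 13.47 F [-0.5  0.1  0.9] open 0.0261 q6 1.69
[ 1.933 -0.89   1.934 -0.017  2.185  1.69 ] [ 0.0434932  -0.07644332 -0.99612487]
```

step_arm(
  deltas=[
    {"offset":[-1.5,1,4],"roll":0},
    {"offset":[-1.5,1,4],"roll":0},
    {"offset":[-1.5,1,4],"roll":0},
    {"offset":[-1.5,1,4],"roll":0},
    {"offset":[0,0,0],"roll":0},
  ],
)

```text
t: 17.42
tool_pos: [-0.0945, 0.1741, 0.2721]
orientation: [1.843, 2.328, -0.102]
force: [-0.1, -0.2, 0.9]
opening: 0.026
```

```bash
cat >> h.py <<'E'
def lean():
    s=st();z=cv2.Rodrigues(s['orientation'])[0];print('q',np.round(s['q'],3),'z',round(s['tool_pos'][2],3),'lean D,N',np.round([z[:,2]@D,z[:,2]@N],3),'jaw.z',round(z[2,1],3))
E
python3 -c "
from h import *
lean()"
```

```text
t 17.43 pos [-0.0945  0.1741  0.2721] alongD -0.052 N 0.1912 jaw 13.52 F [-0.1 -0.2  0.9] open 0.026 q6 1.63
q [ 1.881 -0.89   2.183 -0.042  2.029  1.634] z 0.272 lean D,N [ 0.052 -0.176] jaw.z 0.052
```

step_arm(
  deltas=[
    {"offset":[-4,1,2.5],"roll":0},
    {"offset":[-4,1,2.5],"roll":0},
    {"offset":[-4,1,2.5],"roll":0},
    {"offset":[-4,1,2.5],"roll":0},
    {"offset":[0,0,0],"roll":0},
  ],
)

```text
t: 18.05
tool_pos: [-0.0801, 0.1337, 0.2301]
orientation: [1.763, 2.231, -0.167]
force: [-0.3, 0.4, -0.3]
opening: 0.0261
```

```bash
python3 -c "
from h import *
lean()"
```

```text
t 18.05 pos [-0.0801  0.1337  0.2301] alongD -0.0472 N 0.1485 jaw 14.12 F [-0.3  0.4 -0.3] open 0.0261 q6 1.66
q [ 1.915 -0.892  2.282 -0.063  2.062  1.661] z 0.23 lean D,N [ 0.089 -0.297] jaw.z 0.089
```

step_arm(
  deltas=[
    {"offset":[3,5,0],"roll":0},
    {"offset":[0,3,0],"roll":0},
    {"offset":[-1,0,5],"roll":0},
    {"offset":[-1,0,5],"roll":0},
    {"offset":[-3,0,3],"roll":0},
    {"offset":[-3,0,3],"roll":0},
    {"offset":[0,0,0],"roll":0},
  ],
)

```text
t: 18.92
tool_pos: [0.0181, 0.1398, 0.1192]
orientation: [1.737, 2.185, -0.231]
force: [-1.1, -0.3, -1.2]
opening: 0.026
```

```bash
python3 -c "
from h import *
lean()"
```

```text
t 18.93 pos [0.0181 0.1398 0.1192] alongD 0.0498 N 0.1319 jaw 13.91 F [-1.1 -0.3 -1.2] open 0.026 q6 1.29
q [ 1.539 -0.892  2.496 -0.181  1.871  1.288] z 0.119 lean D,N [ 0.081 -0.36 ] jaw.z 0.083
```

```bash
cat >> h.py <<'E'
def plan(wps,start=None,step=5.8):
    s=robot.read_state();R=cv2.Rodrigues(s['orientation'])[0];p=s['tool_pos'] if start is None else np.array(start)
    for w in wps:
        d=R.T@(np.array(w)-p)*100;n=int(np.ceil(np.linalg.norm(d)/step));print(n,'x',np.round(d/n,2));p=np.array(w)
E
python3 -c "
from h import *
plan([(.08,.40,.40),(.38,.22,.45),(.40,-.2,.45),(.03,-.5,.5),(.03,-.7,.5)])"
```

```text
7 x [ 1.77  2.08 -4.82]
7 x [-3.44  3.59  0.88]
8 x [-4.84 -1.02  1.78]
9 x [-2.44 -4.73 -0.07]
4 x [-4.56 -1.2   1.66]
```

step_arm(
  deltas=[
    {"offset":[1.8,2.1,-4.8],"roll":0},
    {"offset":[1.8,2.1,-4.8],"roll":0},
    {"offset":[1.8,2.1,-4.8],"roll":0},
    {"offset":[1.8,2.1,-4.8],"roll":0},
    {"offset":[1.8,2.1,-4.8],"roll":0},
    {"offset":[1.8,2.1,-4.8],"roll":0},
    {"offset":[1.8,2.1,-4.8],"roll":0},
    {"offset":[-3.4,3.6,0.9],"roll":0},
    {"offset":[-3.4,3.6,0.9],"roll":0},
    {"offset":[-3.4,3.6,0.9],"roll":0},
    {"offset":[-3.4,3.6,0.9],"roll":0},
    {"offset":[-3.4,3.6,0.9],"roll":0},
  ],
)

```text
t: 20.42
tool_pos: [0.2967, 0.274, 0.4325]
orientation: [1.736, 2.186, -0.23]
force: [0.1, 0.4, 1.3]
opening: 0.0262
```

step_arm(
  deltas=[
    {"offset":[-3.4,3.6,0.9],"roll":0},
    {"offset":[-3.4,3.6,0.9],"roll":0},
    {"offset":[-4.8,-1,1.8],"roll":0},
    {"offset":[-4.8,-1,1.8],"roll":0},
    {"offset":[-4.8,-1,1.8],"roll":0},
    {"offset":[-4.8,-1,1.8],"roll":0},
    {"offset":[-4.8,-1,1.8],"roll":0},
    {"offset":[-4.8,-1,1.8],"roll":0},
    {"offset":[-4.8,-1,1.8],"roll":0},
    {"offset":[-4.8,-1,1.8],"roll":0},
  ],
)

```text
t: 21.68
tool_pos: [0.4024, -0.1945, 0.444]
orientation: [1.736, 2.185, -0.229]
force: [1.2, 0.2, 1.1]
opening: 0.0263
```

```bash
python3 -c "
from h import *
lean();plan([(.03,-.5,.5),(.03,-.7,.5)])"
```

```text
t 21.68 pos [ 0.4024 -0.1945  0.444 ] alongD 0.347 N -0.2818 jaw 13.97 F [1.2 0.2 1.1] open 0.0263 q6 -0.64
q [-0.348 -0.539  1.708 -0.261  1.689 -0.644] z 0.444 lean D,N [ 0.082 -0.361] jaw.z 0.084
9 x [-2.51 -4.77 -0.13]
4 x [-4.56 -1.2   1.66]
```

step_arm(
  deltas=[
    {"offset":[-2.5,-4.8,0],"roll":0},
    {"offset":[-2.5,-4.8,0],"roll":0},
    {"offset":[-2.5,-4.8,0],"roll":0},
    {"offset":[-2.5,-4.8,0],"roll":0},
    {"offset":[-2.5,-4.8,0],"roll":0},
    {"offset":[-2.5,-4.8,0],"roll":0},
    {"offset":[-2.5,-4.8,0],"roll":0},
    {"offset":[-2.5,-4.8,0],"roll":0},
    {"offset":[-2.5,-4.8,0],"roll":0},
  ],
)

```text
t: 22.8
tool_pos: [0.0274, -0.5029, 0.4895]
orientation: [1.736, 2.184, -0.231]
force: [-0.2, -0.2, 0.7]
opening: 0.0259
```

step_arm(
  deltas=[
    {"offset":[-4.6,-1.2,1.6],"roll":0},
    {"offset":[-4.6,-1.2,1.6],"roll":0},
    {"offset":[-4.6,-1.2,1.6],"roll":0},
    {"offset":[-4.6,-1.2,1.6],"roll":0},
    {"offset":[-4.6,-1.2,1.6],"roll":0},
    {"offset":[-4.6,-1.2,1.6],"roll":0},
  ],
)

```text
t: 23.55
tool_pos: [0.0294, -0.8044, 0.4931]
orientation: [1.736, 2.185, -0.23]
force: [-0.9, -0.7, 1.6]
opening: 0.0258
```

```bash
python3 -c "
from h import *
lean()"
```

```text
t 23.55 pos [ 0.0294 -0.8044  0.4931] alongD -0.1561 N -0.7897 jaw 13.98 F [-0.9 -0.7  1.6] open 0.0258 q6 -1.86
q [-1.693  0.432  0.678  0.205  1.706 -1.86 ] z 0.493 lean D,N [ 0.082 -0.361] jaw.z 0.083
```

step_arm(
  deltas=[
    {"offset":[-4.6,-1.2,1.6],"roll":0},
    {"offset":[-4.6,-1.2,1.6],"roll":0},
    {"offset":[-4.6,-1.2,1.6],"roll":0},
    {"offset":[-4.6,-1.2,1.6],"roll":0},
    {"offset":[0,0,0],"roll":0},
  ],
)

```text
t: 24.18
tool_pos: [0.0307, -0.9295, 0.4618]
orientation: [1.717, 2.15, -0.281]
force: [-0.7, 1.2, 0.8]
opening: 0.0259
```

```bash
python3 -c "
from h import *
lean()"
```

```text
t 24.18 pos [ 0.0307 -0.9295  0.4618] alongD -0.1836 N -0.9117 jaw 13.69 F [-0.7  1.2  0.8] open 0.0259 q6 -1.81
q [-1.675  0.933  0.026  0.209  1.8   -1.811] z 0.462 lean D,N [ 0.071 -0.408] jaw.z 0.075
```

step_arm(
  deltas=[
    {"offset":[-5.8,-1.3,-1.3],"roll":0},
    {"offset":[-5.8,-1.3,-1.3],"roll":0},
    {"offset":[-5.8,-1.3,-1.3],"roll":0},
    {"offset":[-5.8,-1.3,-1.3],"roll":0},
    {"offset":[-5.8,-1.3,-1.3],"roll":0},
    {"offset":[0,0,0],"roll":0},
  ],
)

```text
t: 24.92
tool_pos: [0.0152, -0.9788, 0.5452]
orientation: [1.623, 1.994, -0.507]
force: [0.1, 0.1, 0.2]
opening: 0.0259
```

```bash
python3 -c "
from h import *
lean()"
```

```text
t 24.93 pos [ 0.0152 -0.9788  0.5452] alongD -0.2101 N -0.9561 jaw 12.38 F [0.1 0.1 0.2] open 0.0259 q6 -1.82
q [-1.695  0.882  0.022  0.229  1.624 -1.815] z 0.545 lean D,N [ 0.017 -0.603] jaw.z 0.033
```

step_arm(
  deltas=[
    {"offset":[-5.6,-1.3,-2],"roll":0},
    {"offset":[-5.6,-1.3,-2],"roll":-0.02},
    {"offset":[0,0,0],"roll":0},
  ],
)

```text
t: 25.3
tool_pos: [0.0045, -0.9799, 0.5977]
orientation: [1.567, 1.952, -0.593]
force: [0.3, 0.0, -0.0]
opening: 0.0259
```

```bash
python3 -c "
from h import *
lean();plan([(.05,-.6,.5),(.36,-.28,.45),(.42,.08,.42),(.53,.10,.20)])
print(np.round(cv2.Rodrigues(robot.read_state()['orientation'])[0],3))"
```

```text
t 25.3 pos [ 0.0045 -0.9799  0.5977] alongD -0.2207 N -0.9547 jaw 12.62 F [ 0.3  0.  -0. ] open 0.0259 q6 -1.84
q [-1.711  0.839  0.022  0.242  1.583 -1.838] z 0.598 lean D,N [-0.003 -0.668] jaw.z 0.006
7 x [ 4.78  1.81 -2.39]
8 x [ 2.71  4.65 -1.56]
7 x [ 3.89  1.96 -2.9 ]
5 x [2.88 2.21 3.35]
[[-0.159  0.976  0.15 ]
 [ 0.727  0.218 -0.651]
 [-0.668  0.006 -0.744]]
```

step_arm(
  deltas=[
    {"offset":[4.8,1.8,-2.4],"roll":0},
    {"offset":[4.8,1.8,-2.4],"roll":0},
    {"offset":[4.8,1.8,-2.4],"roll":0},
    {"offset":[4.8,1.8,-2.4],"roll":0},
    {"offset":[4.8,1.8,-2.4],"roll":0},
    {"offset":[4.8,1.8,-2.4],"roll":0},
    {"offset":[4.8,1.8,-2.4],"roll":0},
    {"offset":[2.7,4.7,-1.6],"roll":0},
    {"offset":[2.7,4.7,-1.6],"roll":0},
    {"offset":[2.7,4.7,-1.6],"roll":0},
    {"offset":[2.7,4.7,-1.6],"roll":0},
    {"offset":[2.7,4.7,-1.6],"roll":0},
  ],
)

```text
t: 26.8
tool_pos: [0.237, -0.4691, 0.4974]
orientation: [1.568, 1.952, -0.587]
force: [0.5, 0.5, -0.5]
opening: 0.0258
```

step_arm(
  deltas=[
    {"offset":[2.7,4.7,-1.6],"roll":0},
    {"offset":[2.7,4.7,-1.6],"roll":0},
    {"offset":[2.7,4.7,-1.6],"roll":0},
    {"offset":[3.9,2,-2.9],"roll":0},
    {"offset":[3.9,2,-2.9],"roll":0},
    {"offset":[3.9,2,-2.9],"roll":0},
    {"offset":[3.9,2,-2.9],"roll":0},
    {"offset":[3.9,2,-2.9],"roll":0},
    {"offset":[3.9,2,-2.9],"roll":0},
    {"offset":[3.9,2,-2.9],"roll":0},
    {"offset":[0,0,0],"roll":-0.01},
  ],
)

```text
t: 28.18
tool_pos: [0.4168, 0.0152, 0.4504]
orientation: [1.554, 1.969, -0.59]
force: [0.1, -0.0, -0.2]
opening: 0.0259
```

```bash
python3 -c "
from h import *
lean();plan([(.5264,.0706,.157)])"
```

```text
t 28.18 pos [0.4168 0.0152 0.4504] alongD 0.4091 N -0.0809 jaw 13.42 F [ 0.1 -0.  -0.2] open 0.0259 q6 0.05
q [ 0.509 -0.314  1.659 -0.748  1.921  0.053] z 0.45 lean D,N [ 0.002 -0.664] jaw.z 0.0
6 x [3.6  1.99 3.34]
```

step_arm(
  deltas=[
    {"offset":[3.6,2,3.3],"roll":0},
    {"offset":[3.6,2,3.3],"roll":0},
    {"offset":[3.6,2,3.3],"roll":0},
    {"offset":[3.6,2,3.3],"roll":0},
    {"offset":[3.6,2,3.3],"roll":0},
    {"offset":[3.6,2,3.3],"roll":0},
    {"offset":[0,0,0],"roll":0},
  ],
)

```text
t: 29.05
tool_pos: [0.5251, 0.0672, 0.1562]
orientation: [1.559, 1.967, -0.6]
force: [-0.9, 0.6, 1.1]
opening: 0.0261
```

```bash
python3 - <<'E'
from h import *
lean();w=cams.read_camera('wrist');save(w,'7.png')
for nm in ('pin_disc','staple','visor_edge'):
    for r in cams.pinpoint(w,nm)[:1]:
        o,v=ray(w,r['xy']);print(nm,np.round(r['xy']),r['score'])
        if nm=='pin_disc':
            for z in(.0605,):X=onz(w,r['xy'],z);print('along',X@D,'N',X@N)
            X=o+v*((-.139-o@N)/(v@N));print('at N=-.139: along',X@D,'z',X[2])
E
```

```text
t 29.05 pos [0.5251 0.0672 0.1562] alongD 0.5265 N -0.0553 jaw 13.09 F [-0.9  0.6  1.1] open 0.0261 q6 0.42
q [ 0.495  0.166  1.747 -0.698  1.489  0.419] z 0.156 lean D,N [-0.006 -0.665] jaw.z -0.005
pin_disc [278. 196.] 0.73
along 0.5256160519576962 N -0.13515875247874626
at N=-.139: along 0.5255976246830033 z 0.05770613451329859
visor_edge [359. 249.] 0.62
```

View pics/7.png

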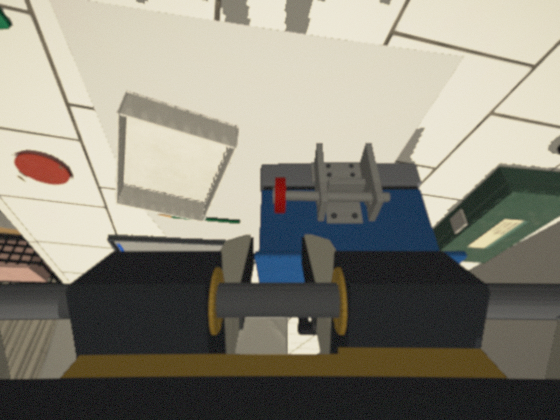

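step_arm(
  deltas=[
    {"offset":[0.1,0,4],"roll":0},
    {"offset":[0,0,4],"roll":0},
    {"offset":[0,0,2.5],"roll":0},
    {"offset":[0,0,0],"roll":0},
  ],
)

```text
t: 29.75
tool_pos: [0.5426, 0.0008, 0.0822]
orientation: [1.561, 1.962, -0.589]
force: [-1.3, -1.0, 1.1]
opening: 0.0259
```

```bash
python3 - <<'E'
from h import *
lean();w=cams.read_camera('wrist');save(w,'8.png',(180,150,400,315),3.5)
for r in cams.pinpoint(w,'pin_disc')[:1]:
        o,v=ray(w,r['xy']);print(np.round(r['xy']),r['score'])
        X=onz(w,r['xy'],.0605);print('along',X@D,'N',X@N)
E
```

```text
t 29.75 pos [0.5426 0.0008 0.0822] alongD 0.5283 N -0.1238 jaw 13.05 F [-1.3 -1.   1.1] open 0.0259 q6 0.44
q [ 0.373  0.221  1.838 -0.751  1.3    0.438] z 0.082 lean D,N [ 0.    -0.664] jaw.z 0.004
[274. 226.] 0.79
along 0.525590346999629 N -0.13288247731831182
```

View pics/8.png

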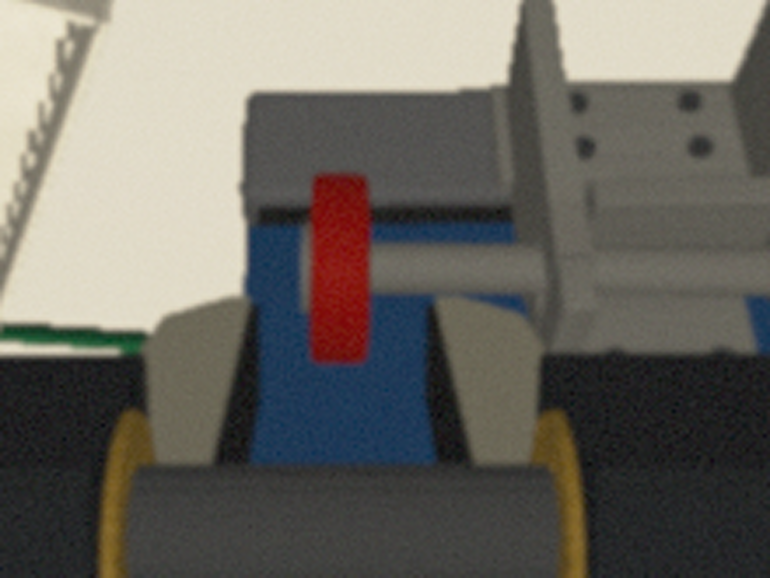

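step_arm(
  deltas=[
    {"offset":[0.3,0,1],"roll":0},
    {"offset":[0,0,0.8],"roll":0},
    {"offset":[0,0,0],"roll":0},
  ],
)

```text
t: 30.22
tool_pos: [0.5444, -0.008, 0.0649]
orientation: [1.559, 1.964, -0.591]
force: [-0.1, 0.3, -0.9]
opening: 0.0257
```

step_arm(
  deltas=[
    {"offset":[0,0,0],"roll":0},
    {"offset":[0,0,0],"roll":0},
    {"offset":[0,0,0],"roll":0},
  ],
  fingers=0,
  grip_force=25,
)

```text
t: 30.6
tool_pos: [0.545, -0.0075, 0.0657]
orientation: [1.559, 1.964, -0.589]
force: [-0.6, -0.2, -0.3]
opening: 0.0097
```

```bash
python3 - <<'E'
from h import *
lean()
E
```

```text
t 30.6 pos [ 0.545  -0.0075  0.0657] alongD 0.5287 N -0.1325 jaw 13.15 F [-0.6 -0.2 -0.3] open 0.0097 q6 0.45
q [ 0.357  0.245  1.846 -0.762  1.266  0.449] z 0.066 lean D,N [ 0.001 -0.664] jaw.z 0.003
```

step_arm(
  deltas=[
    {"offset":[0,-1,0],"roll":0},
    {"offset":[0,-2,0],"roll":0},
    {"offset":[0,-2.5,0],"roll":0},
    {"offset":[0,-2.5,0],"roll":0},
    {"offset":[0,0,0],"roll":0},
  ],
  grip_force=40,
)

```text
t: 31.22
tool_pos: [0.465, -0.0264, 0.0647]
orientation: [1.559, 1.965, -0.592]
force: [-0.1, 0.6, -0.7]
opening: 0.0095
```

```bash
python3 - <<'E'
from h import *
lean();w=cams.read_camera('wrist');save(w,'9.png',(120,120,470,345),2.2)
plan([(.4425,.06,.30),(.30,.36,.45),(-.05,.55,.50),(-.16,.75,.5)],step=6.1)
E
```

```text
t 31.23 pos [ 0.465  -0.0264  0.0647] alongD 0.4465 N -0.1325 jaw 13.14 F [-0.1  0.6 -0.7] open 0.0095 q6 0.48
q [ 0.379  0.05   2.067 -0.761  1.262  0.481] z 0.065 lean D,N [-0.001 -0.664] jaw.z 0.001
5 x [-1.78 -0.06 -4.7 ]
6 x [ 2.38 -1.17 -5.46]
7 x [ 2.35 -4.25 -3.05]
4 x [ 4.11 -1.54 -3.65]
```

View pics/9.png

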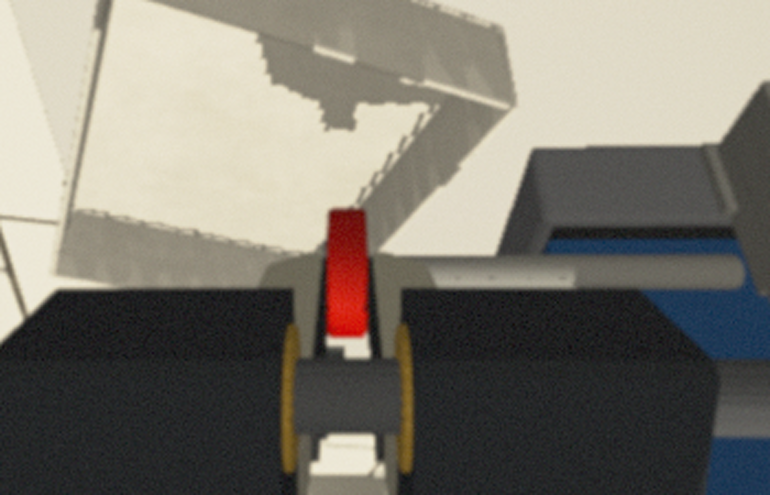

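```bash
python3 - <<'E'
from h import *
plan([(.4535,.0223,.0647),(.36,.15,.32),(.30,.36,.45),(-.03,.58,.52),(-.17,.80,.52)],step=6.1)
E
```

```text
1 x [ 3.77 -0.16 -3.28]
5 x [-1.21 -1.23 -5.75]
5 x [ 1.54 -0.21 -4.84]
7 x [ 2.42 -3.87 -3.5 ]
5 x [ 3.68 -1.72 -3.27]
```

step_arm(
  deltas=[
    {"offset":[3.8,0,-3.3],"roll":0},
    {"offset":[-1.2,-1.2,-5.8],"roll":0},
    {"offset":[-1.2,-1.2,-5.8],"roll":0},
    {"offset":[-1.2,-1.2,-5.8],"roll":0},
    {"offset":[-1.2,-1.2,-5.8],"roll":0},
    {"offset":[-1.2,-1.2,-5.8],"roll":0},
    {"offset":[1.5,-0.2,-4.8],"roll":0},
    {"offset":[1.5,-0.2,-4.8],"roll":0},
    {"offset":[1.5,-0.2,-4.8],"roll":0},
    {"offset":[1.5,-0.2,-4.8],"roll":0},
    {"offset":[1.5,-0.2,-4.8],"roll":0},
  ],
)

```text
t: 32.65
tool_pos: [0.3038, 0.3624, 0.4517]
orientation: [1.56, 1.964, -0.588]
force: [0.7, 0.7, 0.7]
opening: 0.0098
```

```bash
python3 - <<'E'
from h import *
lean()
plan([(-.03,.58,.52),(-.237,.787,.52)],step=6.1)
E
```

```text
t 32.65 pos [0.3038 0.3624 0.4517] alongD 0.3789 N 0.2829 jaw 13.15 F [0.7 0.7 0.7] open 0.0098 q6 0.59
q [ 1.107  0.27   1.081 -0.602  2.291  0.591] z 0.452 lean D,N [ 0.001 -0.664] jaw.z 0.003
7 x [ 2.42 -3.93 -3.47]
5 x [ 3.71 -3.09 -3.31]
```

step_arm(
  deltas=[
    {"offset":[2.4,-3.9,-3.5],"roll":0},
    {"offset":[2.4,-3.9,-3.5],"roll":0},
    {"offset":[2.4,-3.9,-3.5],"roll":0},
    {"offset":[2.4,-3.9,-3.5],"roll":0},
    {"offset":[2.4,-3.9,-3.5],"roll":0},
    {"offset":[2.4,-3.9,-3.5],"roll":0},
    {"offset":[2.4,-3.9,-3.5],"roll":0},
    {"offset":[3.7,-3.1,-3.3],"roll":0},
    {"offset":[3.7,-3.1,-3.3],"roll":0},
    {"offset":[3.7,-3.1,-3.3],"roll":0},
  ],
)

```text
t: 33.9
tool_pos: [-0.1284, 0.5864, 0.4349]
orientation: [1.595, 2.03, -0.499]
force: [1.8, 9.9, -0.9]
opening: 0.0098
```

```bash
python3 - <<'E'
from h import *
lean()
E
```

```text
t 33.9 pos [-0.1284  0.5864  0.4349] alongD 0.0098 N 0.6002 jaw 14.13 F [ 1.8  9.9 -0.9] open 0.0098 q6 1.38
q [ 1.741  1.019  0.022 -0.161  2.73   1.376] z 0.435 lean D,N [ 0.028 -0.594] jaw.z 0.023
```

step_arm(
  deltas=[
    {"offset":[1.6,-1.8,-5.5],"roll":0},
    {"offset":[1.6,-1.8,-5.5],"roll":0},
    {"offset":[1.6,-1.8,-5.5],"roll":0},
    {"offset":[1.6,-1.8,-5.5],"roll":0},
  ],
)

```text
t: 34.4
tool_pos: [-0.1917, 0.5599, 0.479]
orientation: [1.645, 2.091, -0.446]
force: [-0.3, -0.3, -1.1]
opening: 0.0096
```

```bash
python3 - <<'E'
from h import *
lean()
E
```

```text
t 34.4 pos [-0.1917  0.5599  0.479 ] alongD -0.058 N 0.5889 jaw 13.92 F [-0.3 -0.3 -1.1] open 0.0096 q6 1.56
q [ 1.821  0.942  0.022 -0.028  2.73   1.561] z 0.479 lean D,N [ 0.021 -0.525] jaw.z 0.018
```

step_arm(
  deltas=[
    {"offset":[-0.8,-0.6,-6],"roll":0},
    {"offset":[-0.6,-0.6,-6],"roll":0},
    {"offset":[-0.3,-0.6,-6],"roll":0},
    {"offset":[0,-0.6,-6],"roll":0},
  ],
)

```text
t: 34.9
tool_pos: [-0.1989, 0.5271, 0.5613]
orientation: [1.729, 2.193, -0.353]
force: [-0.9, 1.0, -0.3]
opening: 0.0096
```

```bash
python3 - <<'E'
from h import *
lean()
E
```

```text
t 34.9 pos [-0.1989  0.5271  0.5613] alongD -0.0725 N 0.5587 jaw 13.58 F [-0.9  1.  -0.3] open 0.0096 q6 1.61
q [1.837 0.799 0.022 0.014 2.731 1.613] z 0.561 lean D,N [ 0.008 -0.399] jaw.z 0.007
```

step_arm(
  deltas=[
    {"offset":[0.7,0,-6.1],"roll":0},
    {"offset":[1,0,-6],"roll":0},
    {"offset":[1.2,0,-6],"roll":0},
    {"offset":[1.4,0,-6],"roll":0},
    {"offset":[1.6,0,-6],"roll":0},
    {"offset":[1.8,0,-5.9],"roll":0},
    {"offset":[2,0,-5.9],"roll":0},
    {"offset":[2.2,0,-5.8],"roll":0},
  ],
)

```text
t: 35.9
tool_pos: [-0.16, 0.4851, 0.6585]
orientation: [1.841, 2.324, -0.237]
force: [0.0, 0.4, -0.7]
opening: 0.0096
```

```bash
python3 - <<'E'
from h import *
lean()
E
```

```text
t 35.9 pos [-0.16    0.4851  0.6585] alongD -0.0443 N 0.5089 jaw 13.09 F [ 0.   0.4 -0.7] open 0.0096 q6 1.58
q [1.777 0.617 0.023 0.039 2.731 1.581] z 0.659 lean D,N [-0.021 -0.228] jaw.z -0.021
```

step_arm(
  deltas=[
    {"offset":[6,-0.5,0],"roll":0},
    {"offset":[6,-0.5,0],"roll":0},
    {"offset":[6,-0.5,0],"roll":0},
  ],
)

```text
t: 36.28
tool_pos: [-0.1718, 0.5187, 0.5982]
orientation: [1.782, 2.25, -0.344]
force: [0.2, -0.6, -0.5]
opening: 0.0097
```

```bash
python3 - <<'E'
from h import *
lean()
E
```

```text
t 36.27 pos [-0.1718  0.5187  0.5982] alongD -0.0481 N 0.5443 jaw 12.96 F [ 0.2 -0.6 -0.5] open 0.0097 q6 1.6
q [1.782 0.731 0.024 0.055 2.731 1.597] z 0.598 lean D,N [-0.029 -0.338] jaw.z -0.029
```

step_arm(
  deltas=[
    {"offset":[-1.2,0,-6.1],"roll":0},
    {"offset":[-1,0,-6.1],"roll":0},
    {"offset":[-0.8,0,-6.1],"roll":0},
    {"offset":[-0.5,0,-6.1],"roll":0},
  ],
)

```text
t: 36.78
tool_pos: [-0.1513, 0.4731, 0.6795]
orientation: [1.874, 2.357, -0.223]
force: [-0.2, -0.1, -0.3]
opening: 0.0096
```

```bash
python3 - <<'E'
from h import *
lean()
E
```

```text
t 36.77 pos [-0.1513  0.4731  0.6795] alongD -0.0386 N 0.4953 jaw 12.81 F [-0.2 -0.1 -0.3] open 0.0096 q6 1.59
q [1.754 0.576 0.023 0.077 2.731 1.594] z 0.68 lean D,N [-0.04  -0.187] jaw.z -0.039
```

step_arm(
  deltas=[
    {"offset":[-1.1,0,-6.1],"roll":0},
    {"offset":[-0.9,0,-6.1],"roll":0},
    {"offset":[-0.6,0,-6.1],"roll":0},
    {"offset":[-0.3,0,-6.2],"roll":0},
  ],
)

```text
t: 37.28
tool_pos: [-0.1291, 0.4175, 0.7504]
orientation: [-1.957, -2.452, 0.093]
force: [0.0, -0.0, -0.3]
opening: 0.0096
```

```bash
python3 - <<'E'
from h import *
lean()
E
```

```text
t 37.27 pos [-0.1291  0.4175  0.7504] alongD -0.0297 N 0.436 jaw 12.76 F [ 0.  -0.  -0.3] open 0.0096 q6 1.59
q [1.714 0.423 0.023 0.114 2.731 1.594] z 0.75 lean D,N [-0.048 -0.034] jaw.z -0.048
```

```bash
cat >> h.py <<'E'
def rows(wps,roll=0,step=5.9,start=None,pos_only=None):
    # straight legs in world, roll spread evenly over all rows
    s=robot.read_state();R=cv2.Rodrigues(s['orientation'])[0];p=s['tool_pos'] if start is None else np.array(start);L=[]
    for w in wps:
        d=np.array(w)-p;n=max(1,int(np.ceil(np.linalg.norm(d)*100/step)));L+=[d/n]*n;p=np.array(w)
    k=max(len(L),int(np.ceil(abs(roll)/.18)));L+=[np.zeros(3)]*(k-len(L));out=[]
    for d in L:
        out.append('{"offset": %s, "roll": %.3f}'%([float(x) for x in np.round(R.T@d*100,1)],roll/k));c,t=np.cos(roll/k),np.sin(roll/k);R=R@np.array([[c,-t,0],[t,c,0],[0,0,1]])
    for i in range(0,len(out),12): print('['+', '.join(out[i:i+12])+']')
def rect(p,name,z):
    r=cams.silhouettes(p,name)
    if not r: return None
    m=r[0]['mask'].astype(np.uint8);c=max(cv2.findContours(m,0,2)[0],key=cv2.contourArea)[:,0]
    q=np.array([onz(p,x,z)[:2] for x in c]);b=cv2.minAreaRect((q*1000).astype(np.float32));return np.round(b[0],1),np.round(b[1],1),round(b[2],1),round(r[0]['score'],2)
E
python3 - <<'E'
from h import *
b=cams.read_camera('side');a=cams.read_camera('scene')
for n,z in (('white_tray',.028),('white_tray',0.),('mat',.004),('kit_tray',.01)):
    for p in(b,a): print(n,z,rect(p,n,z))
for n,z in (('white_tray',0),('mat',0),('kit_tray',0)): print(n,loc(n,[b,a],z))
for p in(b,a):
    for r in cams.pinpoint(p,'lane_1')[:3]: print('lane',np.round(onz(p,r['xy'],.003),3),r['score'])
E
```

```text
white_tray 0.028 (array([434.7, -48.3]), array([141.8, 109.8]), 81.5, 0.8)
white_tray 0.028 None
white_tray 0.0 (array([445. , -51.4]), array([144.7, 112. ]), 81.5, 0.8)
white_tray 0.0 None
mat 0.004 (array([470.8, 320.5]), array([206.3, 165.5]), 10.0, 0.8)
mat 0.004 (array([470.9, 322.6]), array([212.5, 171.2]), 10.0, 0.68)
kit_tray 0.01 (array([ 431.9, -305.7]), array([177. , 151.3]), 7.4, 0.71)
kit_tray 0.01 (array([ 436.2, -299.8]), array([168.7, 156.2]), 9.1, 0.91)
white_tray (array([ 0.4482, -0.0516, -0.01  ]), np.float64(0.0054), [0.67, 0.74], [array([ 0.4401, -0.0538]), array([ 0.4434, -0.0405])])
mat (array([0.4648, 0.3178, 0.0109]), np.float64(0.01), [0.96, 0.98], [array([0.4772, 0.3265]), array([0.4654, 0.3078])])
kit_tray (array([ 0.4371, -0.317 , -0.0106]), np.float64(0.0004), [0.74, 0.77], [array([ 0.433, -0.314]), array([ 0.427 , -0.3047])])
lane [ 0.435 -0.344  0.003] 0.92
lane [ 0.436 -0.267  0.003] 0.85
lane [ 0.445 -0.36   0.003] 0.82
lane [ 0.433 -0.272  0.003] 0.6
```

```bash
python3 - <<'E'
from h import *
rows([(.15,.40,.55),(.38,.14,.32),(.4348,-.0935,.13)],roll=-1.2,step=6)
E
```

```text
[{"offset": [-1.2, 4.6, 3.2], "roll": -0.063}, {"offset": [-1.5, 4.5, 3.2], "roll": -0.063}, {"offset": [-1.8, 4.4, 3.2], "roll": -0.063}, {"offset": [-2.1, 4.3, 3.2], "roll": -0.063}, {"offset": [-2.3, 4.2, 3.2], "roll": -0.063}, {"offset": [-2.6, 4.0, 3.2], "roll": -0.063}, {"offset": [-4.9, 0.8, 3.3], "roll": -0.063}, {"offset": [-4.9, 0.5, 3.3], "roll": -0.063}, {"offset": [-4.9, 0.2, 3.3], "roll": -0.063}, {"offset": [-4.9, -0.1, 3.3], "roll": -0.063}, {"offset": [-4.9, -0.4, 3.3], "roll": -0.063}, {"offset": [-4.9, -0.8, 3.3], "roll": -0.063}]
[{"offset": [-4.8, -1.1, 3.3], "roll": -0.063}, {"offset": [-2.8, -2.7, 3.3], "roll": -0.063}, {"offset": [-2.6, -2.9, 3.3], "roll": -0.063}, {"offset": [-2.4, -3.0, 3.3], "roll": -0.063}, {"offset": [-2.2, -3.2, 3.3], "roll": -0.063}, {"offset": [-2.0, -3.3, 3.3], "roll": -0.063}, {"offset": [-1.8, -3.4, 3.3], "roll": -0.063}]
```

step_arm(
  deltas=[
    {"offset":[-2.2,2.6,3.2],"roll":-0.063},
    {"offset":[-1.5,5.5,2.2],"roll":-0.063},
    {"offset":[-1.8,4.9,3.2],"roll":-0.063},
    {"offset":[-1.9,4.8,3.2],"roll":-0.063},
    {"offset":[-2.0,4.3,3.7],"roll":-0.063},
    {"offset":[-2.1,4.1,3.7],"roll":-0.063},
    {"offset":[-4.9,0.8,3.3],"roll":-0.063},
    {"offset":[-4.9,0.5,3.3],"roll":-0.063},
    {"offset":[-4.9,0.2,3.3],"roll":-0.063},
    {"offset":[-4.9,-0.1,3.3],"roll":-0.063},
    {"offset":[-4.9,-0.4,3.3],"roll":-0.063},
    {"offset":[-4.9,-0.8,3.3],"roll":-0.063},
  ],
)

```text
t: 39.67
tool_pos: [0.3232, 0.1741, 0.3725]
orientation: [-0.952, -2.967, 0.086]
force: [0.3, 0.6, -2.0]
opening: 0.0092
```

```bash
python3 - <<'E'
from h import *
lean();rows([(.4348,-.0935,.13)],roll=-.444,step=6)
E
```

```text
t 39.67 pos [0.3232 0.1741 0.3725] alongD 0.3545 N 0.0953 jaw 54.44 F [ 0.3  0.6 -2. ] open 0.0092 q6 -0.58
q [ 0.382 -0.456  1.736 -0.029  1.916 -0.577] z 0.373 lean D,N [-0.049 -0.035] jaw.z -0.06
[{"offset": [-3.5, -2.0, 3.6], "roll": -0.063}, {"offset": [-3.4, -2.2, 3.6], "roll": -0.063}, {"offset": [-3.3, -2.4, 3.6], "roll": -0.063}, {"offset": [-3.1, -2.6, 3.6], "roll": -0.063}, {"offset": [-2.9, -2.8, 3.6], "roll": -0.063}, {"offset": [-2.8, -3.0, 3.6], "roll": -0.063}, {"offset": [-2.6, -3.1, 3.6], "roll": -0.063}]
```

step_arm(
  deltas=[
    {"offset":[-3.5,-2.0,3.6],"roll":-0.067},
    {"offset":[-3.4,-2.2,3.6],"roll":-0.067},
    {"offset":[-3.3,-2.4,3.6],"roll":-0.067},
    {"offset":[-3.1,-2.6,3.6],"roll":-0.067},
    {"offset":[-2.9,-2.8,3.6],"roll":-0.067},
    {"offset":[-2.8,-3.0,3.6],"roll":-0.067},
    {"offset":[-2.6,-3.1,3.6],"roll":-0.067},
    {"offset":[0,0,0],"roll":0},
  ],
)

```text
t: 40.67
tool_pos: [0.4343, -0.0925, 0.1253]
orientation: [-0.242, -3.088, 0.074]
force: [0.5, 1.7, -0.5]
opening: 0.0092
```

```bash
python3 - <<'E'
from h import *
lean();rows([(.4348,-.0935,.036)],step=4)
w=cams.read_camera('wrist')
for n,z in (('white_tray',.0),('pin_disc',.11),('pin_tip',.11)):
    for r in cams.pinpoint(w,n)[:1]: print(n,np.round(r['xy']),round(r['score'],2),np.round(onz(w,r['xy'],z),3))
print(rect(w,'white_tray',.028))
E
```

```text
t 40.67 pos [ 0.4343 -0.0925  0.1253] alongD 0.4014 N -0.1898 jaw 81.1 F [ 0.5  1.7 -0.5] open 0.0092 q6 -1.68
q [-0.278 -0.197  1.982 -0.056  1.389 -1.682] z 0.125 lean D,N [-0.056 -0.032] jaw.z -0.051
[{"offset": [-0.1, 0.1, 3.0], "roll": 0.000}, {"offset": [-0.1, 0.1, 3.0], "roll": 0.000}, {"offset": [-0.1, 0.1, 3.0], "roll": 0.000}]
pin_disc [277. 242.] 0.72 [ 0.434 -0.094  0.11 ]
pin_tip [452. 241.] 0.69 [0.447 0.005 0.11 ]
(array([425.1, -49. ]), array([139.9,  74.5]), 80.4, 0.67)
```

step_arm(
  deltas=[
    {"offset":[-0.1,0.1,3],"roll":0},
    {"offset":[-0.1,0.1,3],"roll":0},
    {"offset":[-0.1,0.1,2.8],"roll":0},
    {"offset":[0,0,0],"roll":0},
  ],
)

```text
t: 41.42
tool_pos: [0.435, -0.0915, 0.0398]
orientation: [-0.237, -3.092, 0.075]
force: [-0.1, 0.0, 0.1]
opening: 0.0095
```

step_arm(
  deltas=[
    {"offset":[0,0,0],"roll":0},
    {"offset":[0,0,0],"roll":0},
    {"offset":[0,0,0],"roll":0},
  ],
  fingers=2.2,
)

```text
t: 41.8
tool_pos: [0.4372, -0.0929, 0.0419]
orientation: [-0.239, -3.097, 0.076]
force: [-0.0, -0.8, -0.4]
opening: 0.022
```

step_arm(
  deltas=[
    {"offset":[0,0,-5],"roll":0},
    {"offset":[0,0,-6],"roll":0},
    {"offset":[0,0,-6],"roll":0},
    {"offset":[0,0,-4],"roll":0},
  ],
)

```text
t: 42.3
tool_pos: [0.4457, -0.0832, 0.2543]
orientation: [-0.239, -3.099, 0.077]
force: [-0.0, -0.4, 0.3]
opening: 0.022
```

```bash
python3 - <<'E'
from h import *
lean()
w=cams.read_camera('wrist')
for n,z in (('pin_disc',.02),('pin_tip',.007),('lid_grip',.158)):
    for r in cams.pinpoint(w,n)[:1]: print(n,np.round(r['xy']),round(r['score'],2),np.round(onz(w,r['xy'],z),3))
rows([(.59,-.074,.26),(.6245,-.0733,.20)],roll=-.387)
E
```

```text
t 42.3 pos [ 0.4457 -0.0832  0.2543] alongD 0.4147 N -0.1834 jaw 81.21 F [-0.  -0.4  0.3] open 0.022 q6 -1.67
q [-0.252 -0.257  1.796 -0.054  1.626 -1.671] z 0.254 lean D,N [-0.046 -0.037] jaw.z -0.052
pin_disc [275. 176.] 0.75 [ 0.432 -0.098  0.02 ]
pin_tip [359. 178.] 0.58 [0.451 0.007 0.007]
[{"offset": [-4.7, 1.0, -0.5], "roll": -0.077}, {"offset": [-4.8, 0.7, -0.5], "roll": -0.077}, {"offset": [-4.8, 0.3, -0.5], "roll": -0.077}, {"offset": [-1.8, 0.0, 2.9], "roll": -0.077}, {"offset": [-1.8, -0.1, 2.9], "roll": -0.077}]
```

step_arm(
  deltas=[
    {"offset":[-4.7,1.0,-0.5],"roll":-0.077},
    {"offset":[-4.8,0.7,-0.5],"roll":-0.077},
    {"offset":[-4.8,0.3,-0.5],"roll":-0.077},
    {"offset":[-1.8,0.0,2.9],"roll":-0.077},
    {"offset":[-1.8,-0.1,2.9],"roll":-0.077},
    {"offset":[0,0,0],"roll":0},
  ],
  fingers=5.5,
)

```text
t: 43.25
tool_pos: [0.6206, -0.0726, 0.1938]
orientation: [0.356, -3.066, 0.059]
force: [-0.4, 0.6, 0.7]
opening: 0.0549
```

```bash
python3 - <<'E'
from h import *
lean()
w=cams.read_camera('wrist');b=cams.read_camera('side')
for p in (w,b):
  for r in cams.pinpoint(p,'lid_grip')[:1]: X=onz(p,r['xy'],.158);print('lid_grip',np.round(r['xy']),round(r['score'],2),np.round(X,4),X@D,X@N)
im=w['pixels'];save(w,'10.png')
E
```

```text
t 43.25 pos [ 0.6206 -0.0726  0.1938] alongD 0.5873 N -0.2132 jaw 103.3 F [-0.4  0.6  0.7] open 0.0549 q6 -1.97
q [-0.167  0.254  1.395 -0.052  1.534 -1.966] z 0.194 lean D,N [-0.058 -0.031] jaw.z -0.031
lid_grip [275. 238.] 0.86 [ 0.6236 -0.0758  0.158 ] 0.5895353229280541 -0.2169727125438119
lid_grip [374. 163.] 0.64 [ 0.5994 -0.3031  0.158 ] 0.5137079933112084 -0.43263882087285144
```

View pics/10.png

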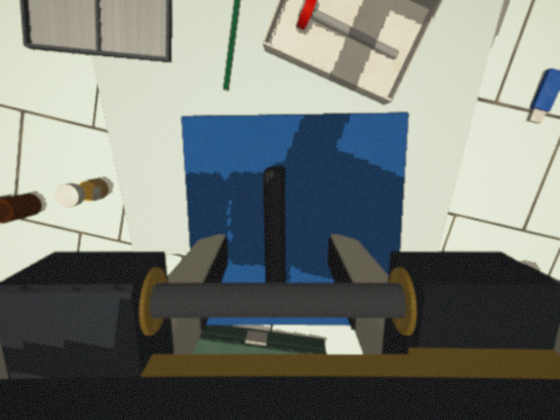

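step_arm(
  deltas=[
    {"offset":[-0.4,-0.3,3],"roll":0},
    {"offset":[-0.1,-0.1,2.6],"roll":0},
    {"offset":[0,0,0],"roll":0},
  ],
)

```text
t: 43.82
tool_pos: [0.6252, -0.0784, 0.1426]
orientation: [0.355, -3.073, 0.062]
force: [-0.7, 0.0, 0.9]
opening: 0.0549
```

step_arm(
  deltas=[
    {"offset":[0,0,0],"roll":0},
    {"offset":[0,0,0],"roll":0},
    {"offset":[0,0,0],"roll":0},
    {"offset":[0,0,0],"roll":0},
  ],
  fingers=0,
  grip_force=45,
)

```text
t: 44.32
tool_pos: [0.6269, -0.0782, 0.1441]
orientation: [0.357, -3.076, 0.063]
force: [-1.0, 4.4, 4.0]
opening: 0.0194
```

```bash
python3 - <<'E'
from h import *
lean()
p=robot.read_state()['tool_pos']
rows([p+[0,0,.07]],step=2.4)
E
```

```text
t 44.33 pos [ 0.6269 -0.0782  0.1441] alongD 0.5922 N -0.2201 jaw 103.29 F [-1.   4.4  4. ] open 0.0194 q6 -1.97
q [-0.174  0.293  1.441 -0.052  1.439 -1.969] z 0.144 lean D,N [-0.049 -0.035] jaw.z -0.035
[{"offset": [0.1, -0.1, -2.3], "roll": 0.000}, {"offset": [0.1, -0.1, -2.3], "roll": 0.000}, {"offset": [0.1, -0.1, -2.3], "roll": 0.000}]
```

step_arm(
  deltas=[
    {"offset":[0,0.3,0],"roll":0},
    {"offset":[0,0,0],"roll":0},
    {"offset":[0,0,0],"roll":0},
  ],
)

```text
t: 44.7
tool_pos: [0.6261, -0.0755, 0.1436]
orientation: [0.357, -3.075, 0.063]
force: [1.1, -0.1, 2.2]
opening: 0.0136
```

step_arm(
  deltas=[
    {"offset":[0.1,-0.1,-1],"roll":0},
    {"offset":[0.1,-0.1,-2],"roll":0},
    {"offset":[0.1,-0.1,-2.5],"roll":0},
    {"offset":[0.1,-0.1,-3],"roll":0},
    {"offset":[0.2,-0.1,-4],"roll":0},
    {"offset":[0,0,0],"roll":0},
  ],
)

```text
t: 45.45
tool_pos: [0.6286, -0.0766, 0.2745]
orientation: [0.357, -3.083, 0.068]
force: [0.5, -0.0, -2.9]
opening: 0.0136
```

```bash
python3 - <<'E'
from h import *
lean()
b=cams.read_camera('side')
for n in('lid_grip','screwdriver_mid','tweezers_mid','screwdriver_grip'):
  for r in cams.pinpoint(b,n)[:1]: print(n,np.round(r['xy']),round(r['score'],2),np.round(onz(b,r['xy'],.285 if n=='lid_grip' else .04),3))
rows([(.50,.15,.27),(.4695,.3275,.27)],roll=.058,step=5)
E
```

```text
t 45.45 pos [ 0.6286 -0.0766  0.2745] alongD 0.5942 N -0.2189 jaw 103.26 F [ 0.5 -0.  -2.9] open 0.0136 q6 -1.98
q [-0.171  0.232  1.274 -0.052  1.658 -1.977] z 0.275 lean D,N [-0.042 -0.039] jaw.z -0.039
tweezers_mid [382. 242.] 0.63 [ 0.414 -0.3    0.04 ]
[{"offset": [1.2, 4.1, -0.1], "roll": 0.006}, {"offset": [1.2, 4.1, -0.1], "roll": 0.006}, {"offset": [1.2, 4.1, -0.1], "roll": 0.006}, {"offset": [1.2, 4.1, -0.1], "roll": 0.006}, {"offset": [1.3, 4.1, -0.1], "roll": 0.006}, {"offset": [1.3, 4.1, -0.1], "roll": 0.006}, {"offset": [-0.1, 4.5, -0.2], "roll": 0.006}, {"offset": [-0.1, 4.5, -0.2], "roll": 0.006}, {"offset": [-0.1, 4.5, -0.2], "roll": 0.006}, {"offset": [-0.0, 4.5, -0.2], "roll": 0.006}]
```

step_arm(
  deltas=[
    {"offset":[1.2,4.1,-0.1],"roll":0.006},
    {"offset":[1.2,4.1,-0.1],"roll":0.006},
    {"offset":[1.2,4.1,-0.1],"roll":0.006},
    {"offset":[1.2,4.1,-0.1],"roll":0.006},
    {"offset":[1.3,4.1,-0.1],"roll":0.006},
    {"offset":[1.3,4.1,-0.1],"roll":0.006},
    {"offset":[-0.1,4.5,-0.2],"roll":0.006},
    {"offset":[-0.1,4.5,-0.2],"roll":0.006},
    {"offset":[-0.1,4.5,-0.2],"roll":0.006},
    {"offset":[0,4.5,-0.2],"roll":0.006},
    {"offset":[0,0,0],"roll":0},
  ],
)

```text
t: 47.08
tool_pos: [0.4695, 0.3286, 0.2685]
orientation: [0.27, -3.082, 0.066]
force: [0.2, -1.1, -2.6]
opening: 0.0133
```

```bash
python3 - <<'E'
from h import *
lean()
a=cams.read_camera('scene');b=cams.read_camera('side')
for n,z in(('lid_grip',.285),('screwdriver_mid',.0415),('screwdriver_grip',.0415),('tweezers_mid',.038)):
  for p in(a,b):
    for r in cams.pinpoint(p,n)[:1]: print(n,np.round(r['xy']),round(r['score'],2),np.round(onz(p,r['xy'],z),3))
rows([(.4705,.3275,.117)],step=3.5)
E
```

```text
t 47.08 pos [0.4695 0.3286 0.2685] alongD 0.5324 N 0.2119 jaw 100.08 F [ 0.2 -1.1 -2.6] open 0.0133 q6 -1.21
q [ 0.533  0.106  1.426 -0.018  1.671 -1.214] z 0.268 lean D,N [-0.053 -0.035] jaw.z -0.038
lid_grip [202. 215.] 0.92 [0.471 0.328 0.285]
screwdriver_mid [285. 218.] 0.57 [ 0.625 -0.064  0.041]
screwdriver_mid [261. 197.] 0.64 [0.608 0.006 0.042]
screwdriver_grip [276. 217.] 0.64 [ 0.65  -0.041  0.041]
screwdriver_grip [277. 182.] 0.54 [ 0.647 -0.048  0.042]
tweezers_mid [292. 212.] 0.43 [ 0.644 -0.111  0.038]
tweezers_mid [295. 180.] 0.6 [ 0.648 -0.101  0.038]
[{"offset": [-0.1, 0.2, 3.1], "roll": 0.000}, {"offset": [-0.1, 0.2, 3.1], "roll": 0.000}, {"offset": [-0.1, 0.2, 3.1], "roll": 0.000}, {"offset": [-0.1, 0.2, 3.1], "roll": 0.000}, {"offset": [-0.1, 0.2, 3.1], "roll": 0.000}]
```

step_arm(
  deltas=[
    {"offset":[-0.1,0.2,4],"roll":0},
    {"offset":[-0.1,0.2,4],"roll":0},
    {"offset":[-0.1,0.2,4],"roll":0},
    {"offset":[-0.1,0.1,2],"roll":0},
    {"offset":[0,0,0.9],"roll":0},
    {"offset":[0,0,0.4],"roll":0},
    {"offset":[0,0,0],"roll":0},
  ],
)

```text
t: 48.45
tool_pos: [0.4686, 0.3272, 0.1187]
orientation: [0.265, -3.087, 0.064]
force: [-0.0, 0.2, -3.5]
opening: 0.0133
```

step_arm(
  deltas=[
    {"offset":[0,0,0.3],"roll":0},
    {"offset":[0,0,0.2],"roll":0},
  ],
)

```text
t: 48.7
tool_pos: [0.4687, 0.3266, 0.1141]
orientation: [0.265, -3.088, 0.065]
force: [-2.4, -5.7, 13.0]
opening: 0.0132
```

step_arm(
  deltas=[
    {"offset":[0,0,0],"roll":0},
    {"offset":[0,0,0],"roll":0},
    {"offset":[0,0,-3],"roll":0},
    {"offset":[0,0,-6],"roll":0},
    {"offset":[0,0,-6],"roll":0},
  ],
  fingers=4.5,
)

```text
t: 49.32
tool_pos: [0.4733, 0.3334, 0.2635]
orientation: [0.265, -3.084, 0.065]
force: [0.6, 0.9, -0.6]
opening: 0.0448
```

```bash
python3 - <<'E'
from h import *
lean()
rows([(.55,.12,.24),(.645,-.045,.15)],roll=-.05,step=6)
E
```

```text
t 49.33 pos [0.4733 0.3334 0.2635] alongD 0.5372 N 0.2158 jaw 99.86 F [ 0.6  0.9 -0.6] open 0.0448 q6 -1.21
q [ 0.537  0.121  1.419 -0.018  1.661 -1.206] z 0.263 lean D,N [-0.051 -0.035] jaw.z -0.038
[{"offset": [-1.0, -5.6, 0.8], "roll": -0.006}, {"offset": [-1.0, -5.6, 0.8], "roll": -0.006}, {"offset": [-0.9, -5.6, 0.8], "roll": -0.006}, {"offset": [-0.9, -5.6, 0.8], "roll": -0.006}, {"offset": [-1.6, -4.4, 2.3], "roll": -0.006}, {"offset": [-1.6, -4.4, 2.3], "roll": -0.006}, {"offset": [-1.6, -4.4, 2.3], "roll": -0.006}, {"offset": [-1.6, -4.5, 2.3], "roll": -0.006}]
```

step_arm(
  deltas=[
    {"offset":[-1.0,-5.6,0.8],"roll":-0.0075},
    {"offset":[-1.0,-5.6,0.8],"roll":-0.0075},
    {"offset":[-0.9,-5.6,0.8],"roll":-0.0075},
    {"offset":[-0.9,-5.6,0.8],"roll":-0.0075},
    {"offset":[-1.6,-4.4,2.3],"roll":-0.0075},
    {"offset":[-1.6,-4.4,2.3],"roll":-0.0075},
    {"offset":[-1.6,-4.4,2.3],"roll":-0.0075},
    {"offset":[-1.6,-4.5,2.3],"roll":-0.0075},
    {"offset":[0,0,0],"roll":0},
  ],
)

```text
t: 50.45
tool_pos: [0.646, -0.0479, 0.1449]
orientation: [0.351, -3.071, 0.062]
force: [-1.1, 0.2, 0.2]
opening: 0.0452
```

```bash
python3 - <<'E'
from h import *
lean()
w=cams.read_camera('wrist');b=cams.read_camera('side')
for n,z in(('screwdriver_mid',.0415),('screwdriver_grip',.0415),('tweezers_mid',.038)):
  for p in(w,b):
    for r in cams.pinpoint(p,n)[:1]: X=onz(p,r['xy'],z);print(n,np.round(r['xy']),round(r['score'],2),np.round(X,4),'D,N',X@D,X@N)
print(rect(w,'screwdriver_mid',.0415),rect(w,'tweezers_mid',.038))
r=cams.pinpoint(b,'lid_grip')
for q in r[:1]: print('lid',onz(b,q['xy'],.128))
print('lid',rect(b,'lid_rim',.098))
E
```

```text
t 50.45 pos [ 0.646  -0.0479  0.1449] alongD 0.6178 N -0.1951 jaw 103.1 F [-1.1  0.2  0.2] open 0.0452 q6 -1.92
q [-0.124  0.342  1.38  -0.051  1.459 -1.915] z 0.145 lean D,N [-0.054 -0.034] jaw.z -0.034
screwdriver_mid [280. 180.] 0.7 [ 0.6187 -0.0563  0.0415] D,N 0.589249564042944 -0.19691494430605602
tweezers_mid [227. 185.] 0.95 [ 0.6341 -0.1004  0.038 ] D,N 0.5940820360215343 -0.243326303102781
(array([620.2, -51.9]), array([130.8,  15.3]), 16.8, 0.81) (array([ 631.9, -106.9]), array([99.5,  4.9]), 10.6, 0.57)
lid [0.46404794 0.32668342 0.128     ]
lid (array([449.2, 332.8]), array([196.9, 167.3]), 9.7, 0.77)
```

```bash
python3 - <<'E'
from h import *
rows([(.648,-.047,.038)],roll=-.03,step=3.6)
E
```

```text
[{"offset": [-0.2, 0.0, 2.8], "roll": -0.007}, {"offset": [-0.2, 0.0, 2.8], "roll": -0.007}, {"offset": [-0.2, 0.0, 2.8], "roll": -0.007}, {"offset": [-0.2, 0.0, 2.8], "roll": -0.007}]
```

step_arm(
  deltas=[
    {"offset":[-0.2,0,3],"roll":-0.007},
    {"offset":[-0.2,0,3],"roll":-0.007},
    {"offset":[-0.2,0,3],"roll":-0.007},
    {"offset":[-0.2,0,1.5],"roll":-0.007},
    {"offset":[0,0,0],"roll":0},
  ],
  fingers=3,
  grip_force=20,
)

```text
t: 51.68
tool_pos: [0.6494, -0.0476, 0.0418]
orientation: [0.4, -3.067, 0.061]
force: [-0.4, -0.7, -0.1]
opening: 0.03
```

Go 3 mm lower, then close and lift.

step_arm(
  deltas=[
    {"offset":[0,0,0.3],"roll":0},
    {"offset":[0,0,0],"roll":0},
  ],
)

```text
t: 51.92
tool_pos: [0.651, -0.048, 0.0413]
orientation: [0.4, -3.071, 0.063]
force: [0.5, -0.0, 0.5]
opening: 0.03
```

step_arm(
  deltas=[
    {"offset":[0,0,0],"roll":0},
    {"offset":[0,0,0],"roll":0},
    {"offset":[0,0,0],"roll":0},
  ],
  fingers=0,
)

```text
t: 52.3
tool_pos: [0.6504, -0.0479, 0.0406]
orientation: [0.4, -3.07, 0.062]
force: [-0.3, 0.8, 3.3]
opening: 0.0144
```

```bash
python3 - <<'E'
from h import *
lean()
b=cams.read_camera('side')
print(rect(b,'kit_tray',.01))
for r in cams.pinpoint(b,'lane_1')[:2]: print(onz(b,r['xy'],.003),r['score'])
E
```

```text
t 52.3 pos [ 0.6504 -0.0479  0.0406] alongD 0.622 N -0.196 jaw 104.89 F [-0.3  0.8  3.3] open 0.0144 q6 -1.94
q [-0.123  0.445  1.449 -0.052  1.282 -1.937] z 0.041 lean D,N [-0.049 -0.035] jaw.z -0.034
(array([ 432.7, -306. ]), array([177.6, 153.5]), 8.1, 0.72)
[ 0.43905576 -0.26080381  0.003     ] 0.86
[ 0.43457808 -0.33998282  0.003     ] 0.65
```

```bash
python3 - <<'E'
from h import *
p=robot.read_state()['tool_pos']
rows([p+[0,0,.08],(.4625,-.264,.10),(.4625,-.264,.03)],roll=.12,step=5.5)
E
```

```text
[{"offset": [0.2, -0.1, -4.0], "roll": 0.012}, {"offset": [0.2, -0.1, -4.0], "roll": 0.012}, {"offset": [3.9, -2.8, 0.6], "roll": 0.012}, {"offset": [3.8, -2.8, 0.6], "roll": 0.012}, {"offset": [3.8, -2.8, 0.6], "roll": 0.012}, {"offset": [3.8, -2.9, 0.6], "roll": 0.012}, {"offset": [3.7, -2.9, 0.6], "roll": 0.012}, {"offset": [3.7, -3.0, 0.6], "roll": 0.012}, {"offset": [-0.2, 0.1, 3.5], "roll": 0.012}, {"offset": [-0.2, 0.1, 3.5], "roll": 0.012}]
```

step_arm(
  deltas=[
    {"offset":[0.2,-0.1,-4.0],"roll":0},
    {"offset":[0.2,-0.1,-4.0],"roll":0.012},
    {"offset":[3.9,-2.8,0.6],"roll":0.014},
    {"offset":[3.8,-2.8,0.6],"roll":0.014},
    {"offset":[3.8,-2.8,0.6],"roll":0.014},
    {"offset":[3.8,-2.9,0.6],"roll":0.014},
    {"offset":[3.7,-2.9,0.6],"roll":0.014},
    {"offset":[3.7,-3.0,0.6],"roll":0.014},
    {"offset":[-0.2,0.1,3],"roll":0.012},
    {"offset":[-0.2,0.1,2.5],"roll":0.012},
    {"offset":[0,0,0],"roll":0},
  ],
)

```text
t: 53.82
tool_pos: [0.4625, -0.2633, 0.0439]
orientation: [0.215, -3.086, 0.061]
force: [-0.4, 0.7, 0.8]
opening: 0.0147
```

```bash
python3 - <<'E'
from h import *
lean();rows([(.4625,-.264,.0115)],step=1.5)
w=cams.read_camera('wrist')
for r in cams.pinpoint(w,'lane_1')[:2]: print(onz(w,r['xy'],.003),r['score'])
for r in cams.pinpoint(w,'screwdriver_mid')[:1]: print('sd',onz(w,r['xy'],.05),r['score'])
print(rect(w,'kit_tray',.01))
E
```

```text
t 53.83 pos [ 0.4625 -0.2633  0.0439] alongD 0.3896 N -0.3625 jaw 98.01 F [-0.4  0.7  0.8] open 0.0147 q6 -2.26
q [-0.571  0.126  1.827 -0.065  1.204 -2.257] z 0.044 lean D,N [-0.053 -0.031] jaw.z -0.036
[{"offset": [-0.1, 0.0, 1.1], "roll": 0.000}, {"offset": [-0.1, 0.0, 1.1], "roll": 0.000}, {"offset": [-0.1, 0.0, 1.1], "roll": 0.000}]
[ 0.42831476 -0.27346779  0.003     ] 0.95
[ 0.43636213 -0.34429729  0.003     ] 0.82
sd [ 0.42903258 -0.26887461  0.05      ] 0.97
(array([ 419.8, -310.2]), array([145.1, 148.5]), 8.5, 0.64)
```

step_arm(
  deltas=[
    {"offset":[-0.1,-0.3,1.5],"roll":0},
    {"offset":[-0.1,0,1.2],"roll":0},
    {"offset":[0,0,0.5],"roll":0},
    {"offset":[0,0,0],"roll":0},
  ],
)

```text
t: 54.52
tool_pos: [0.4651, -0.2681, 0.0136]
orientation: [0.215, -3.089, 0.065]
force: [0.1, -0.8, -0.3]
opening: 0.0146
```

step_arm(
  deltas=[
    {"offset":[0,0,0.3],"roll":0},
  ],
)

```text
t: 54.65
tool_pos: [0.466, -0.2689, 0.0118]
orientation: [0.215, -3.091, 0.067]
force: [0.2, -0.1, -0.5]
opening: 0.0145
```

step_arm(
  deltas=[
    {"offset":[0,0,0],"roll":0},
    {"offset":[0,0,0],"roll":0},
    {"offset":[0,0,-5],"roll":0},
    {"offset":[0,0,-5],"roll":0},
  ],
  fingers=2.4,
)

```text
t: 55.15
tool_pos: [0.469, -0.2637, 0.112]
orientation: [0.215, -3.089, 0.065]
force: [0.7, 0.1, -0.2]
opening: 0.0239
```

```bash
python3 - <<'E'
from h import *
lean();rows([(.634,-.103,.12)],step=5.9,roll=-.08)
E
```

```text
t 55.15 pos [ 0.469  -0.2637  0.112 ] alongD 0.3959 N -0.3644 jaw 98.02 F [ 0.7  0.1 -0.2] open 0.0239 q6 -2.26
q [-0.565  0.057  1.766 -0.062  1.33  -2.26 ] z 0.112 lean D,N [-0.051 -0.034] jaw.z -0.039
[{"offset": [-4.6, 3.4, -0.6], "roll": -0.020}, {"offset": [-4.7, 3.3, -0.6], "roll": -0.020}, {"offset": [-4.8, 3.2, -0.6], "roll": -0.020}, {"offset": [-4.8, 3.1, -0.6], "roll": -0.020}]
```

step_arm(
  deltas=[
    {"offset":[-4.6,3.4,-0.6],"roll":-0.02},
    {"offset":[-4.7,3.3,-0.6],"roll":-0.02},
    {"offset":[-4.8,3.2,-0.6],"roll":-0.02},
    {"offset":[-4.8,3.1,-0.6],"roll":-0.02},
    {"offset":[0,0,0],"roll":0},
  ],
  fingers=3,
)

```text
t: 55.78
tool_pos: [0.637, -0.0999, 0.1212]
orientation: [0.346, -3.078, 0.063]
force: [-0.7, 0.4, -0.1]
opening: 0.0297
```

```bash
python3 - <<'E'
from h import *
lean()
w=cams.read_camera('wrist');b=cams.read_camera('side')
for n,z in(('tweezers_mid',.038),):
  for p in(w,b):
    for r in cams.pinpoint(p,n)[:1]: X=onz(p,r['xy'],z);print(n,np.round(r['xy']),round(r['score'],2),np.round(X,4),'D,N',X@D,X@N)
print(rect(w,'tweezers_mid',.038))
for n in('screwdriver_mid','screwdriver_grip'):
  for r in cams.pinpoint(b,n)[:1]: print(n,onz(b,r['xy'],.0105),r['score'])
rows([(.634,-.103,.038)],step=3)
E
```

```text
t 55.77 pos [ 0.637  -0.0999  0.1212] alongD 0.597 N -0.2436 jaw 102.86 F [-0.7  0.4 -0.1] open 0.0297 q6 -1.99
q [-0.205  0.343  1.423 -0.053  1.405 -1.989] z 0.121 lean D,N [-0.049 -0.035] jaw.z -0.035
tweezers_mid [280. 214.] 0.63 [ 0.6346 -0.1025  0.038 ] D,N 0.5941121464012217 -0.24548624750633302
(array([674.5, -99.3]), array([14.8,  2.4]), 21.8, 0.66)
screwdriver_mid [ 0.43778071 -0.26799751  0.0105    ] 0.72
screwdriver_grip [ 0.62709267 -0.00988731  0.0105    ] 0.71
[{"offset": [-0.1, 0.1, 2.8], "roll": 0.000}, {"offset": [-0.1, 0.1, 2.8], "roll": 0.000}, {"offset": [-0.1, 0.1, 2.8], "roll": 0.000}]
```

step_arm(
  deltas=[
    {"offset":[-0.1,0,3],"roll":0},
    {"offset":[-0.1,0,3],"roll":0},
    {"offset":[-0.1,0,2],"roll":0},
    {"offset":[0,0,0.3],"roll":0},
    {"offset":[0,0,0],"roll":0},
  ],
)

```text
t: 56.75
tool_pos: [0.6347, -0.1067, 0.0391]
orientation: [0.338, -3.078, 0.064]
force: [-0.1, 0.5, 1.0]
opening: 0.03
```

step_arm(
  deltas=[
    {"offset":[0,0.2,0.25],"roll":0},
    {"offset":[0,0,0],"roll":0},
  ],
)

```text
t: 57.0
tool_pos: [0.6343, -0.1045, 0.0365]
orientation: [0.339, -3.078, 0.064]
force: [-0.2, -0.4, -1.2]
opening: 0.0302
```

step_arm(
  deltas=[
    {"offset":[0,0,0],"roll":0},
    {"offset":[0,0,0],"roll":0},
    {"offset":[0,0,0],"roll":0},
  ],
  fingers=0,
)

```text
t: 57.38
tool_pos: [0.6339, -0.1047, 0.0359]
orientation: [0.338, -3.077, 0.064]
force: [0.4, 1.0, 1.1]
opening: 0.013
```

```bash
python3 - <<'E'
from h import *
lean()
p=robot.read_state()['tool_pos']
rows([p+[0,0,.07],(.436,-.343,.10),(.436,-.343,.045)],roll=.085,step=5.8)
E
```

```text
t 57.38 pos [ 0.6339 -0.1047  0.0359] alongD 0.5929 N -0.2475 jaw 102.6 F [0.4 1.  1.1] open 0.013 q6 -1.98
q [-0.212  0.423  1.487 -0.056  1.262 -1.984] z 0.036 lean D,N [-0.05  -0.035] jaw.z -0.036
[{"offset": [0.2, -0.1, -3.5], "roll": 0.009}, {"offset": [0.2, -0.1, -3.5], "roll": 0.009}, {"offset": [4.0, -3.2, 0.4], "roll": 0.009}, {"offset": [4.0, -3.3, 0.4], "roll": 0.009}, {"offset": [3.9, -3.3, 0.4], "roll": 0.009}, {"offset": [3.9, -3.3, 0.4], "roll": 0.009}, {"offset": [3.9, -3.4, 0.4], "roll": 0.009}, {"offset": [3.9, -3.4, 0.4], "roll": 0.009}, {"offset": [-0.3, 0.2, 5.5], "roll": 0.009}]
```

step_arm(
  deltas=[
    {"offset":[0.2,-0.1,-3.5],"roll":0},
    {"offset":[0.2,-0.1,-3.5],"roll":0.01},
    {"offset":[4.0,-3.2,0.4],"roll":0.01},
    {"offset":[4.0,-3.3,0.4],"roll":0.01},
    {"offset":[3.9,-3.3,0.4],"roll":0.01},
    {"offset":[3.9,-3.3,0.4],"roll":0.01},
    {"offset":[3.9,-3.4,0.4],"roll":0.01},
    {"offset":[3.9,-3.4,0.4],"roll":0.01},
    {"offset":[-0.3,0.2,5],"roll":0.01},
    {"offset":[0,0,0],"roll":0},
  ],
)

```text
t: 58.62
tool_pos: [0.4343, -0.3417, 0.0467]
orientation: [0.213, -3.085, 0.057]
force: [-0.1, 0.1, 0.7]
opening: 0.013
```

```bash
python3 - <<'E'
from h import *
lean()
w=cams.read_camera('wrist')
for r in cams.pinpoint(w,'lane_2')[:2]: print(onz(w,r['xy'],.003),r['score'])
for n,z in(('screwdriver_mid',.0105),('tweezers_mid',.045)):
  for r in cams.pinpoint(w,n)[:1]: print(n,onz(w,r['xy'],z),r['score'])
print(rect(w,'screwdriver_mid',.0105))
E
```

```text
t 58.62 pos [ 0.4343 -0.3417  0.0467] alongD 0.3442 N -0.4323 jaw 97.95 F [-0.1  0.1  0.7] open 0.013 q6 -2.4
q [-0.718  0.169  1.774 -0.065  1.208 -2.403] z 0.047 lean D,N [-0.054 -0.028] jaw.z -0.033
[ 0.42710517 -0.27301553  0.003     ] 0.67
screwdriver_mid [ 0.43399915 -0.27879677  0.0105    ] 0.82
tweezers_mid [ 0.4365791  -0.34079961  0.045     ] 0.92
(array([ 403.7, -281. ]), array([65.3, 11.6]), 11.6, 0.66)
```

step_arm(
  deltas=[
    {"offset":[-0.1,-0.2,2],"roll":0},
    {"offset":[-0.1,0,1.4],"roll":0},
    {"offset":[0,0,0.5],"roll":0},
    {"offset":[0,0,0],"roll":0},
  ],
)

```text
t: 59.38
tool_pos: [0.4377, -0.3466, 0.0107]
orientation: [0.215, -3.089, 0.064]
force: [0.2, 0.7, -0.2]
opening: 0.0129
```

step_arm(
  deltas=[
    {"offset":[0,0,0.3],"roll":0},
    {"offset":[0,0,0],"roll":0},
  ],
)

```text
t: 59.62
tool_pos: [0.4383, -0.3474, 0.0088]
orientation: [0.215, -3.09, 0.067]
force: [0.4, -0.1, 0.1]
opening: 0.0133
```

step_arm(
  deltas=[
    {"offset":[0,0,0],"roll":0},
    {"offset":[0,0,0],"roll":0},
    {"offset":[0,0,-4],"roll":0},
    {"offset":[0,0,-6],"roll":0},
    {"offset":[4,0,-6],"roll":0},
    {"offset":[4,0,-6],"roll":0},
    {"offset":[0,0,0],"roll":0},
  ],
  fingers=2.4,
)

```text
t: 60.5
tool_pos: [0.3785, -0.35, 0.2219]
orientation: [0.213, -3.096, 0.079]
force: [0.4, 0.2, -0.5]
opening: 0.0244
```

```bash
python3 - <<'E'
from h import *
lean()
w=cams.read_camera('wrist');b=cams.read_camera('side')
print([onz(w,r['xy'],.003) for r in cams.pinpoint(w,'lane_1')[:2]])
for n,z in(('screwdriver_mid',.0105),('tweezers_mid',.007),('pin_disc',.02),('pin_tip',.007),('lid_grip',.128)):
  for p in(w,b):
    for r in cams.pinpoint(p,n)[:1]: print(n,'w' if p is w else 'b',np.round(onz(p,r['xy'],z),3),round(r['score'],2))
print(rect(w,'kit_tray',.01),rect(w,'screwdriver_mid',.01),rect(w,'tweezers_mid',.007))
cv2.imwrite('pics/11.png',np.vstack([cv2.resize(w['pixels'],(400,300)),cv2.resize(b['pixels'][130:340,60:480],(600,300))[:,:400]])[:,:,::-1]) if 0 else cv2.imwrite('pics/11.png',np.hstack([cv2.resize(w['pixels'],(400,300)),cv2.resize(b['pixels'][110:335,80:440],(400,250),interpolation=cv2.INTER_CUBIC).__class__(0) if 0 else np.vstack([cv2.resize(b['pixels'][110:335,80:440],(400,250)),np.zeros((50,400,3),np.uint8)])])[:,:,::-1])
E
```

```text
t 60.5 pos [ 0.3785 -0.35    0.2219] alongD 0.288 N -0.4276 jaw 97.92 F [ 0.4  0.2 -0.5] open 0.0244 q6 -2.51
q [-0.801 -0.111  1.727 -0.061  1.511 -2.506] z 0.222 lean D,N [-0.045 -0.044] jaw.z -0.048
[array([ 0.42739622, -0.27424081,  0.003     ]), array([ 0.43566787, -0.34545464,  0.003     ])]
screwdriver_mid w [ 0.432 -0.279  0.011] 0.47
tweezers_mid w [ 0.436 -0.351  0.007] 0.53
pin_disc w [ 0.435 -0.097  0.02 ] 0.88
pin_disc b [ 0.435 -0.096  0.02 ] 0.46
pin_tip b [0.446 0.011 0.007] 0.46
lid_grip b [0.464 0.339 0.128] 0.71
(array([ 416.7, -311.2]), array([142.8, 149. ]), 8.7, 0.65) (array([ 411.6, -278.5]), array([60. , 13.3]), 9.9, 0.57) None
```

View pics/11.png

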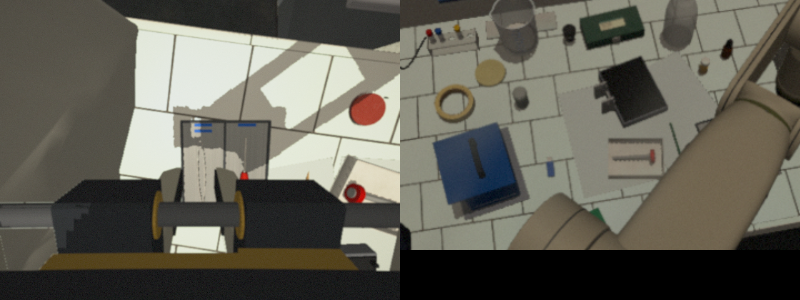

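```bash
python3 -c "
from plant import robot
print(robot.close_job())"
```

```text
the job is handed in; nothing more can be done
None
```

The job is done and handed in at about 60.5 s of the 72 s. Pin, lid, screwdriver and tweezers were moved in the order asked.

- **Pin:** The moves offer no tilt. A first try with the gripper upright pressed the fingers against the front of the case with about 20 N and missed the disc. I got the roughly 42° lean by driving the arm against its reach limits. The pin then came straight out, and I undid the lean the same way, leaving about 3° of tilt for the rest.
- **Forces:** The readings after moves stayed at about 21 N or less.

Last checks, before handing in:

- **Pin in tray:** It lies in the white tray in the final picture, with the disc at about (0.435, -0.097) and the tip near (0.446, 0.011).
- **Lid on mat:** It stands the right way up on the mat. The handle readings disagree: 0.327 and then 0.339 in y, against a target of 0.3275, with x at 0.464 against 0.4695. The lid may be off centre by up to about 1 cm.
- **Screwdriver:** It is in the one-bar lane, about 5 mm from the lane's centre by the wrist camera. The side camera had it about 10 mm off along the lane and 6 mm off across it.
- **Tweezers:** They are in the two-bar lane, about 5 mm from the lane's centre. The network found no outline for them in the final wrist picture, so this rests on one point with a low score (0.53).
- **Other things:** I touched none of the bystanders on purpose, and those visible in the final picture look unmoved. I did not measure them again.

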